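# Drift a clamp plate into line and fit its bolt

## Robot

A 7-joint arm with a two-finger parallel gripper is mounted at the origin on the work surface. World frame = base frame: x ahead of the robot, y to its left, z up, the work surface at z = 0. Lengths are in m, angles in degrees, forces in N, time in s.
With the tool pointing down it reaches from about 0.4 to 0.9 m from the base axis. Payload 5.5 kg.
Tool frame: the origin (TCP) lies at the very end of the fingers, on their centre line; the grasp point (between the pads) lies 19 mm behind it; z points along the fingers, x is the direction in which the jaws open and shut, and the axes are right-handed (so a half turn about z gives the same grasp; the last joint's range is limited). The gripper opens to 85 mm and grips with 20 to 120 N. Pads are 22 mm wide; open, the fingers measure 114 mm over their backs; the gripper's body (76 mm by 85 mm) begins 54 mm behind the grasp point. The pads swing forward as they close: fully open they stand 13 mm farther back than shut.
Start: joints at [-54.763, 28.699, -24.465, 88.831, 12.651, 65.22, -12.049], TCP at [0.224, 0.61, 0.197] pointing down, gripper open.
Joint ranges: [-164.97, 164.97], [-17.58, 116.51], [-87.97, 89.64], [11.32, 138.91], [-80.73, 260.73], [10.89, 115.49], [-147.41, 147.41]. Speed limits (degrees/s): [147.25, 147.25, 180, 180, 180, 180, 180].

## Interface

Orientations are given as a 3x3 rotation matrix whose columns are the frame's x, y, z axes.
In Python, from station import * gives the robot as it stands. The module is installed in compiled form; this text tells all that it offers.
- The arm moves only by the tool move_arm, never from a script. Its argument "series" is one flat list of numbers, 6 for each row, row after row: the shift along the tool's x, y, z scaled (see below), then the turn, a rotation vector about the tool's x, y, z scaled (see below). A call has 1 to 10 rows; each row is the pose to reach, as a shift and turn from the pose measured when the call began, along the tool's axes at that moment; what a row does not reach only later rows make up. The controller multiplies each number of a shift by 25 cm and each number of a turn by 45 degrees. A row lasts 1/8 s, in which the tool goes at most 62.5 mm and 10.7 degrees, less where a joint would pass 70% of its speed; a pose out of reach is approached as far as the arm can. A call with a number of a shift or a turn outside -1 to 1 is refused whole. A call with a gripper value outside its range is refused whole. "jaw" is the opening, from 0 (shut) to 1 (fully open), set as the call begins (left out, the last holds). The fingers move at their own pace and stop on an object; the grip force is fixed at half the most. Time passes only in rows, so rows that repeat a pose let the fingers close. It gives the time, the measured TCP pose, the force and the opening at its end, in the units of the state.
- get_obs(): the state, without advancing time (a new reading comes with each control period).
- capture(name): name is "scene" or "top"; returns a dict with "frame" (480x640x3 uint8, red, green, blue), "fovy" (degrees; the focal length in pixels is half the picture's height over the tangent of half this angle, whatever the lens; pixels are square), "cx", "cy" (the principal point, pixels), "origin" and "attitude" of the camera in the world. Camera axes: x right, y down, z forward; pixel columns grow to the right and rows downward; lengths in m; the calibration is good to about 2 mm. A picture is of the moment at which its call begins. There is no depth.
- hand_in(): hands the job in, once; it reports no verdict.
The state is a dict: "time": time; "qpos": joint angles; "qvel": joint speeds; "joint_efforts": joint torques, N m; "position": TCP position; "ee_rot": TCP orientation; "force": force on the tool from outside, world axes, zero at the start; "moment": the same for the moment, N m; "finger_gap": finger opening in m.
Only numpy, scipy, OpenCV 4.12 (cv2) and the standard library are available. Lean on these libraries where they do the work, as an engineer would, in place of code of your own. Each camera call takes 0.05 s, during which the arm holds its last target.

## Task

The clamp plate of the inspection fixture hangs on one bolt with its other holes out of line. Feel the blue drift pin gently down through the plate's blue-ringed hole and work it fully home, collar on the plate, so that the plate is drawn into line; leave it there and then fit the brass bolt fully home in the other hole. Never load the fixture with more than about 40 N, and leave the gauge pin, dish, mouse and caliper alone.

Things in the scene. Friction and masses are not known exactly. Their poses are not given: they have to be found in the camera images.
- fixture: Fixed dark steel fixture base, 130 (x) x 170 (y) x 30 mm high; origin at the centre of its underside. On it lies an aluminium clamp plate 100 x 150 x 8 mm, top 38 mm above the table. On the plate stand a low black nest (24 x 30 mm, 8 mm high, at x +32, y -12 mm when in line) and the pivot bolt's head (16 mm across, 10 mm high).
- drift_hole (a point): Centre of the 13 mm round through hole for the drift in the BASE's top face (30 mm above the table, under the plate), at fixture x 0, y -60 mm. The plate's own 13 mm hole, ringed blue, is NOT measured: it starts 6 to 20 mm out of line with this one, towards fixture +x along the arc about the pivot, so a tip lowered here lands on the plate or jams. Seek it by feel or look.
- bolt_hole (a point): Centre of the round through hole, 11.5 mm in diameter, for the brass bolt, in the top face of the fixture's base (30 mm above the table, just under the plate), at fixture x -35, y +30 mm. The plate's own bolt hole is 12 mm and has a brass ring around it.
- pivot (a point): Axis of the bolt that holds the plate, at the base's top face, at fixture x +30, y +55 mm; 119 mm from the drift hole, 70 mm from the bolt hole. The plate can only swing in its plane about it; dragging it takes about 4 to 5 N at the blue-ringed hole, and it stays where left. A pin tip inside the plate's hole can drag it.
- rack: Fixed grey plastic pin rack, 50 (x) x 200 (y) x 40 mm high, with a row of three 14 mm through holes along its y at -70, 0 and +70 mm; origin at the centre of its underside. The drift pin, the bolt and the gauge pin stand in it in any order.
- drift: Steel drift pin, blue handle, 85 mm long, 0.12 kg, upright in the rack. Origin at the centre of its tip, z up along it. From the tip: cone 9 to 12 mm wide over 20 mm, then 12 mm wide up to 34 mm, collar 24 mm wide from 34 to 39 mm, round handle 20 mm wide from 39 to 85 mm. Fully home, the collar rests on the plate and the tip is 26 mm below the base's top face.
- bolt: Brass thumb bolt (a plain push-in shank), 56 mm long, 0.09 kg, standing upright in the rack. Origin at the centre of its tip, z up along the bolt. Shank 10 mm in diameter, 30 mm long, the last 3 mm tapering to 7 mm; round head 22 mm in diameter from 30 to 56 mm. Fully home, the head rests on the plate and the tip is 22 mm below the base's top face.
- gauge: Bystander: gauge pin with a yellow stepped head 20 mm wide, 52 mm long, standing in the third hole of the rack; origin at its tip.
- dish: Bystander: clear shallow dish, 90 mm wide, 16 mm high, towards the far edge of the table; origin under its centre.
- mouse: Bystander: black computer mouse, 100 x 60 x 34 mm, at the left of the table; origin under its centre.
- caliper: Bystander: steel caliper with a black slide, 220 mm long, 10 mm high, lying flat beyond the fixture; origin under the middle of its beam.

How it is judged (in metres and radians):
On the way, in this order (a step that is already met when the one before it is completed fails the run):
1. the drift pin is fully home through plate and base in the drift hole (z of drift in the frame of fixture below 0.0062 m and horizontal distance between drift and drift_hole below 0.003 m and angle between drift's own z axis and vertical below 0.06 rad), for 0.2 s.
2. the brass bolt is fully home in the bolt hole, with the drift pin still home (all of step 1 and z of bolt in the frame of fixture below 0.0102 m and horizontal distance between bolt and bolt_hole below 0.003 m and angle between bolt's own z axis and vertical below 0.06 rad), for 0.2 s.
At the end, for the whole second after the job is handed in: The drift pin stands home in the drift hole and the brass bolt in the bolt hole, each within about 2 mm of fully seated, tip within 3 mm of the hole's axis, upright within 0.06 rad, and both are at rest and released (all of step 2 and linear speed of each of drift, bolt below 0.01 m/s); the robot touches nothing.
It fails at once if the fixture is loaded with more than 40 N (contact force between fixture and anything else above 40 N).
It fails at once if the gauge is moved by more than 20 mm (distance of gauge from where it was at the start of the episode above 0.02 m).
It fails at once if the dish is moved by more than 20 mm (distance of dish from where it was at the start of the episode above 0.02 m).
It fails at once if the mouse is moved by more than 20 mm (distance of mouse from where it was at the start of the episode above 0.02 m).
It fails at once if the caliper is moved by more than 20 mm (distance of caliper from where it was at the start of the episode above 0.02 m).
It also fails if it takes over 61 s, if anything falls off the work surface, if the arm or the gripper's body presses on something with over 40 N, if the wrist force passes 120 N, or if a joint passes its speed limit or range.

## Working session

There is one attempt and no reset: what is moved stays moved. The work goes in short steps, Python scripts to look and compute and a tool call to move; the robot and the scene stay as the last step left them, time stands still between calls to the robot, and variables do not carry over. Pictures are saved under pics/ and viewed, and the job is handed in when it is done.

Besides the shell and the picture viewer there is one more tool, called as name(argument=value, ...), one argument or row to a line, values as JSON. move_arm: Moves the arm, as the interface text tells. Shifts and turns lie within -1 to 1; 1 stands for 25 cm of shift or 45 degrees of turn. Its arguments: {"type":"object","properties":{"series":{"type":"array","items":{"type":"number"}},"jaw":{"type":"number"}},"required":["series"]}

```bash
mkdir -p pics; cat > h.py <<'E'
from station import *
import numpy as np, cv2
def snap(n,f):
    c=capture(n); cv2.imwrite(f'pics/{f}.png',c['frame'][:,:,::-1]); np.save(f'pics/{f}.npy',c,allow_pickle=True); return c
def foc(c): return 240/np.tan(np.radians(c['fovy'])/2)
def ray(c,u,v,z):
    f=foc(c); d=np.array(c['attitude'])@np.array([(u-c['cx'])/f,(v-c['cy'])/f,1]); o=np.array(c['origin'])
    return o+d*(z-o[2])/d[2]
def proj(c,p):
    q=np.array(c['attitude']).T@(np.array(p)-np.array(c['origin'])); f=foc(c)
    return q[0]/q[2]*f+c['cx'],q[1]/q[2]*f+c['cy']
E
python3 - <<'E'
from h import *
for n in('scene','top'):
    c=snap(n,n+'0'); print(n,c['fovy'],c['cx'],c['cy'],c['origin'],np.array(c['attitude']).round(3).tolist())
s=get_obs(); print(s['time'],s['position'],np.array(s['ee_rot']).round(3),s['force'],s['finger_gap'])
E
```

```text
scene 52.98782571796456 321.37749793873735 234.7444910856231 [ 1.19786633 -0.51768399  0.70218799] [[0.641, 0.463, -0.612], [0.767, -0.374, 0.521], [0.012, -0.804, -0.595]]
top 56.15483634377562 320.3262317028296 237.4627375174494 [0.29115332 0.04509009 1.17013301] [[0.092, -0.972, 0.216], [-0.996, -0.091, 0.015], [0.005, -0.217, -0.976]]
0.1 [0.22378705 0.60950912 0.19603433] [[ 0.345  0.939 -0.001]
 [ 0.939 -0.345 -0.002]
 [-0.002 -0.    -1.   ]] [-0.8263659   0.4129609   0.25380966] 0.08560659132336405
```

View pics/scene0.png

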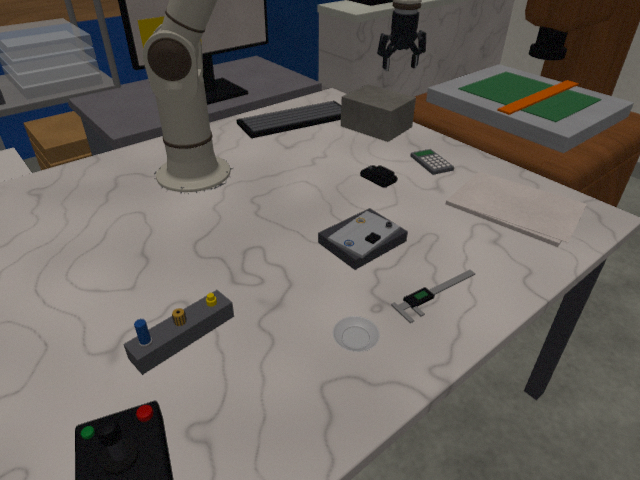

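View pics/top0.png

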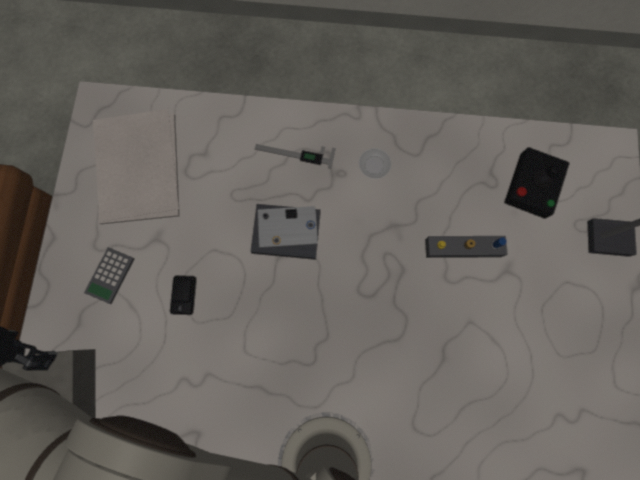

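Scene: the rack stands with the blue drift (142,332), brass bolt (179,317) and yellow gauge (211,300). The fixture is around (363,237). In the top view the rack is at (467,246) and the fixture at (287,231). I'll zoom in next.

```bash
python3 - <<'E'
from h import *
a=cv2.imread('pics/top0.png');b=cv2.imread('pics/scene0.png')
def z(i,x,y,w,h,n,k): cv2.imwrite(f'pics/{n}.png',np.clip(cv2.resize(i[y:y+h,x:x+w],None,fx=k,fy=k,interpolation=cv2.INTER_CUBIC)*1.3,0,255).astype('uint8'))
z(a,240,190,100,75,'t_fix',8);z(a,415,215,100,75,'t_rack',8);z(b,310,200,100,75,'s_fix',8);z(b,120,280,120,90,'s_rack',6)
E
```

```text
(no output)
```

View pics/t_fix.png

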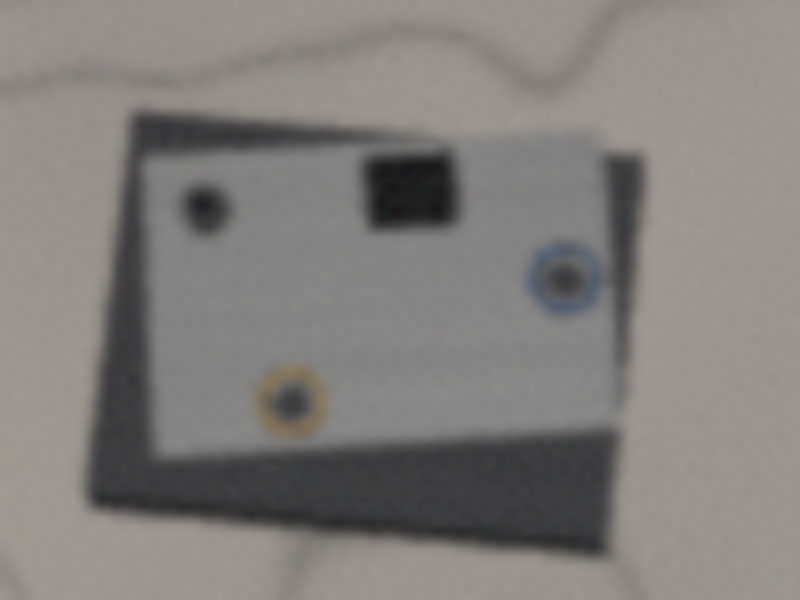

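View pics/t_rack.png

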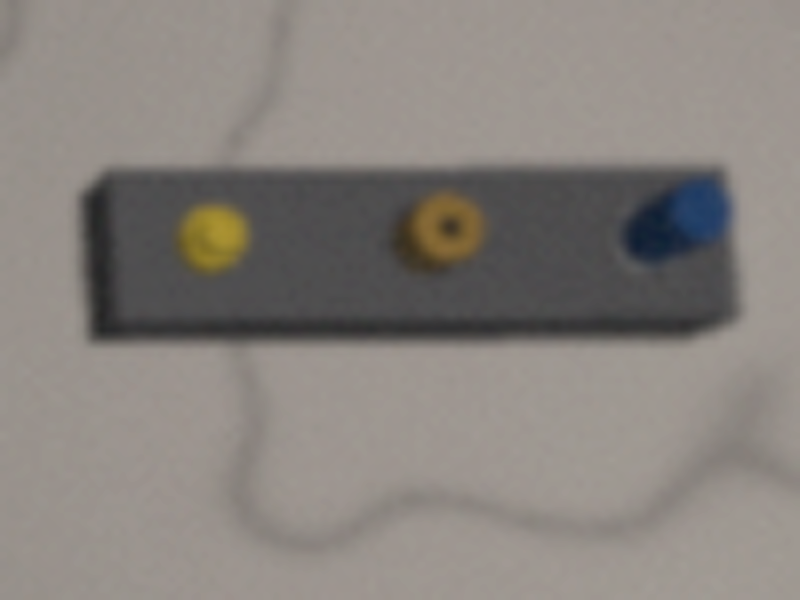

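View pics/s_fix.png

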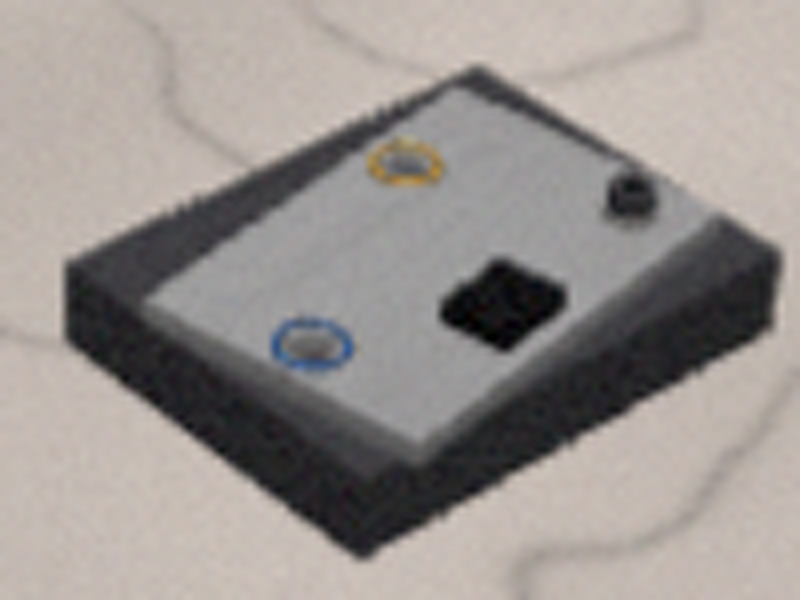

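View pics/s_rack.png

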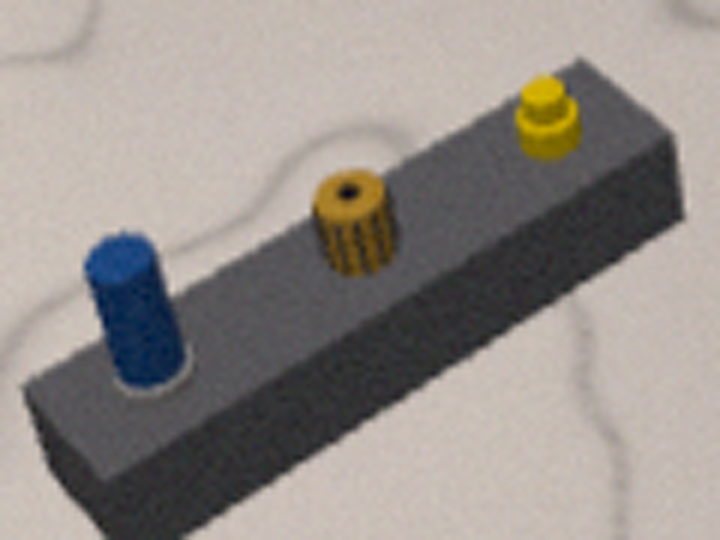

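```bash
cat > fit.py <<'E'
from h import *
from scipy.optimize import least_squares
T=np.load('pics/top0.npy',allow_pickle=True).item();S=np.load('pics/scene0.npy',allow_pickle=True).item()
def px(p,o,k): return np.array([o[0]+(p[0]+.5)/k-.5,o[1]+(p[1]+.5)/k-.5])
fx=[(T,(135,115),(65,85,30)),(T,(643,157),(65,-85,30)),(S,(68,265),(-65,-85,30)),(S,(780,255),(65,85,30)),(S,(478,68),(-65,85,30)),
(S,(362,557),(65,-85,0)),(S,(68,342),(-65,-85,0)),(S,(365,487),(65,-85,30)),(T,(607,552),(-65,-85,0)),(T,(90,505),(-65,85,0))]
pl=[(T,(206,208),(30,55,46)),(T,(565,279),(0,-60,38)),(T,(292,402),(-35,30,38)),(S,(313,345),(0,-60,38)),(S,(405,163),(-35,30,38)),(S,(632,180),(30,55,48)),
(S,(146,300),(-50,-75,38)),(S,(420,442),(50,-75,38))]
of={id(T):(240,190),id(S):(310,200)}
def R(a): return np.array([[np.cos(a),-np.sin(a)],[np.sin(a),np.cos(a)]])
def res(v,full=False):
    x,y,a,b=v[:4]; r=[]
    for L,isp in((fx,0),(pl,1)):
        for c,p,q in L:
            m=np.array(q,float)/1000; xy=m[:2]
            if isp: pv=np.array([.03,.055]); xy=pv+R(b)@(xy-pv)
            w=np.r_[R(a)@xy+[x,y],m[2]]
            o=v[4:6] if c is T else v[6:8]
            r.append(np.array(proj(c,w))+o-px(p,of[id(c)],8))
    r=np.array(r)
    if full: return r
    return np.r_[r.ravel(),v[4:8]/1.5]
s=least_squares(res,[.6,.1,0,.1,0,0,0,0],loss='soft_l1')
print(s.x.round(4),np.degrees(s.x[2:4])); print(res(s.x,True).round(2).tolist())
x,y,a,b=s.x[:4]
pv=np.array([.03,.055])
W=lambda xy:R(a)@np.array(xy)+[x,y]
for n,q in(('drift',(0,-.06)),('bolt',(-.035,.03))):
    print(n,'base',W(q).round(4),'plate',W(pv+R(b)@(np.array(q)-pv)).round(4))
print('pivot',W(pv))
# pins: triangulate xy with fitted offsets
for n,zs,t,sc in(('drift',.091,(700,210),(122,248)),('bolt',.066,(449,227),(349,192)),('driftcollar',.045,(650,235),(151,365))):
    pt=px(t,(415,215),8)-s.x[4:6]; ps=px(sc,(120,280),6)-s.x[6:8]
    print(n,ray(T,*pt,zs)[:2].round(4),ray(S,*ps,zs)[:2].round(4))
for n,q,k in(('rTL',(105,170),.04),('rTR',(725,168),.04),('rBL',(92,340),0)):
    print(n,ray(T,*(px(q,(415,215),8)-s.x[4:6]),k)[:2].round(4))
for n,q,k in(('rR',(674,135),.04),('rL',(25,387),.04),('rN',(105,480),.04),('rF',(582,62),.04)):
    print(n,ray(S,*(px(q,(120,280),6)-s.x[6:8]),k)[:2].round(4))
E
python3 fit.py
```

```text
[ 5.563e-01  1.559e-01 -2.000e-04  1.584e-01  2.415e-01  3.347e-01
  3.191e-01  5.191e-01] [-0.01173333  9.07399089]
[[-0.48, -0.87], [0.16, -0.32], [-0.27, -0.37], [0.44, -0.51], [-0.05, -0.46], [-0.16, 0.64], [-0.36, 0.09], [0.18, -0.99], [0.06, 0.74], [0.61, 0.71], [-0.34, -0.33], [-0.07, -0.01], [-0.02, -0.03], [-0.13, 0.12], [0.18, 0.24], [0.25, 0.65], [-0.27, -0.12], [0.04, 0.32]]
drift base [0.5563 0.0959] plate [0.5748 0.0926]
bolt base [0.5213 0.1859] plate [0.5261 0.176 ]
pivot [0.58633884 0.21087929]
drift [ 0.5642 -0.3835] [ 0.5624 -0.3824]
bolt [ 0.5577 -0.3148] [ 0.5576 -0.3144]
driftcollar [ 0.5661 -0.3858] [ 0.5645 -0.3846]
rTL [ 0.5724 -0.2123]
rTR [ 0.5917 -0.4117]
rBL [ 0.5244 -0.2194]
rR [ 0.5741 -0.2134]
rL [ 0.5444 -0.4155]
rN [ 0.5919 -0.4111]
rF [ 0.5252 -0.219 ]
```

```bash
cat > mv.py <<'E'
import sys; from h import *
from scipy.spatial.transform import Rotation as Rn
def plan(x,y,z,yaw=None):
    s=get_obs(); R0=np.array(s['ee_rot']); p=np.array(s['position'])
    t=R0.T@(np.array([x,y,z])-p)/.25
    r=np.zeros(3)
    if yaw is not None:
        a=np.radians(yaw); X=np.array([np.cos(a),np.sin(a),0]); Z=np.array([0,0,-1.]); G=np.c_[X,np.cross(Z,X),Z]
        r=Rn.from_matrix(R0.T@G).as_rotvec(degrees=True)/45
    print('t',s['time'],'p',p.round(4),'yaw',round(np.degrees(np.arctan2(R0[1,0],R0[0,0])),2),'tilt',np.degrees(R0[:2,2]).round(2),'F',np.array(s['force']).round(1),'M',np.array(s['moment']).round(2),'gap',round(s['finger_gap'],4))
    print('->',np.r_[t,r].round(4).tolist())
    return t,r
if __name__=='__main__': plan(*[float(v) for v in sys.argv[1:]])
E
python3 mv.py .40 .42 .22 35
```

```text
t 0.1 p [0.2238 0.6095 0.196 ] yaw 69.85 tilt [-0.04 -0.1 ] F [-0.8  0.4  0.3] M [-0.04 -0.    0.  ] gap 0.0856
-> [-0.469, 0.9229, -0.0951, 0.0006, 0.0022, 0.7744]
```

move_arm(
  series=[-0.47,0.92,-0.1,0,0,0.77,-0.47,0.92,-0.1,0,0,0.77,-0.47,0.92,-0.1,0,0,0.77,-0.47,0.92,-0.1,0,0,0.77,-0.47,0.92,-0.1,0,0,0.77],
)

```text
time: 0.72
position: [0.4041, 0.4148, 0.2213]
ee_rot: [[0.822, 0.569, 0.001], [0.569, -0.822, -0.004], [-0.001, 0.004, -1.0]]
force: [-0.3, 0.2, 0.5]
finger_gap: 0.0852
```

```bash
python3 mv.py .52 .2 .22 5.4
```

```text
t 0.725 p [0.4041 0.4148 0.2213] yaw 34.66 tilt [ 0.08 -0.24] F [-0.3  0.2  0.5] M [0.02 0.04 0.  ] gap 0.0852
-> [-0.1072, 0.9704, 0.0094, 0.0056, 0.0001, 0.6503]
```

move_arm(
  series=[-0.11,0.97,0,0,0,0.65,-0.11,0.97,0,0,0,0.65,-0.11,0.97,0,0,0,0.65,-0.11,0.97,0,0,0,0.65],
  jaw=0.6,
)

```text
time: 1.23
position: [0.519, 0.1999, 0.2221]
ee_rot: [[0.995, 0.095, 0.001], [0.095, -0.995, -0.004], [0.001, 0.004, -1.0]]
force: [0.6, -0.5, 0.1]
finger_gap: 0.0514
```

```bash
python3 mv.py .56 -.03 .2 5.4
```

```text
t 1.225 p [0.519  0.1999 0.2221] yaw 5.45 tilt [ 0.06 -0.21] F [ 0.6 -0.5  0.1] M [ 0.06 -0.01  0.01] gap 0.0514
-> [0.0759, 0.9308, 0.0921, 0.0049, -0.001, 0.001]
```

move_arm(
  series=[0.08,0.93,0.09,0.005,0,0,0.08,0.93,0.09,0.005,0,0,0.08,0.93,0.09,0.005,0,0,0.08,0.93,0.09,0.005,0,0],
)

```text
time: 1.72
position: [0.5608, -0.0317, 0.1999]
ee_rot: [[0.996, 0.094, 0.0], [0.094, -0.996, -0.0], [0.0, 0.0, -1.0]]
force: [0.8, 0.7, 0.5]
finger_gap: 0.0515
```

```bash
python3 mv.py .563 -.25 .18 5.4
```

```text
t 1.725 p [ 0.5608 -0.0317  0.1999] yaw 5.42 tilt [ 0. -0.] F [0.8 0.7 0.5] M [ 0.02 -0.02  0.01] gap 0.0515
-> [-0.0737, 0.87, 0.0797, 0.0, -0.0, 0.0004]
```

move_arm(
  series=[-0.07,0.87,0.08,0,0,0,-0.07,0.87,0.08,0,0,0,-0.07,0.87,0.08,0,0,0,-0.07,0.87,0.08,0,0,0],
)

```text
time: 2.22
position: [0.5629, -0.2533, 0.179]
ee_rot: [[0.996, 0.092, -0.001], [0.092, -0.996, -0.001], [-0.001, 0.001, -1.0]]
force: [0.0, 0.9, -0.1]
finger_gap: 0.0513
```

```bash
python3 mv.py .5645 -.384 .11 5.4
```

```text
t 2.225 p [ 0.5629 -0.2533  0.179 ] yaw 5.26 tilt [-0.08 -0.05] F [ 0.   0.9 -0.1] M [ 0.03 -0.02 -0.06] gap 0.0513
-> [-0.0411, 0.521, 0.2766, 0.001, 0.0018, -0.0032]
```

move_arm(
  series=[-0.04,0.52,0.15,0,0,0,-0.04,0.52,0.2,0,0,0,-0.04,0.52,0.28,0,0,0,-0.04,0.52,0.28,0,0,0],
)

```text
time: 2.72
position: [0.5622, -0.3834, 0.1055]
ee_rot: [[0.996, 0.09, -0.007], [0.09, -0.996, 0.002], [-0.007, -0.003, -1.0]]
force: [0.1, 0.6, 0.3]
finger_gap: 0.0516
```

```bash
python3 mv.py .5645 -.384 .054 5.4; python3 - <<'E'
from h import *
for n in('scene','top'): snap(n,n+'1')
a=cv2.imread('pics/scene1.png')[250:370,90:250]; b=cv2.imread('pics/top1.png')[190:290,410:543]
cv2.imwrite('pics/c1.png',np.hstack([cv2.resize(a,(400,300)),cv2.resize(b,(400,300))]))
E
```

```text
t 2.725 p [ 0.5622 -0.3834  0.1055] yaw 5.14 tilt [-0.4   0.13] F [0.1 0.6 0.3] M [-0.01  0.04  0.04] gap 0.0516
-> [0.0104, 0.0038, 0.2058, -0.0038, 0.0086, -0.0058]
```

View pics/c1.png

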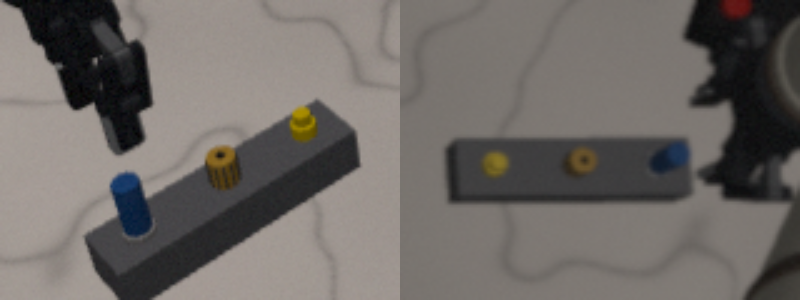

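```bash
python3 - <<'E'
from h import *
for n in('scene','top'):
    c=np.load(f'pics/{n}1.npy',allow_pickle=True).item(); print(n,proj(c,get_obs()['position']),proj(c,[.5645,-.384,.091]))
a=cv2.imread('pics/top1.png')[200:275,460:560]
cv2.imwrite('pics/c1b.png',cv2.resize(a,(800,600),interpolation=cv2.INTER_CUBIC))
a=cv2.imread('pics/scene1.png')[270:360,90:210]
cv2.imwrite('pics/c1c.png',cv2.resize(a,(800,600),interpolation=cv2.INTER_CUBIC))
E
```

```text
scene (np.float64(138.49638742003717), np.float64(313.86736078637375)) (np.float64(139.17154348405325), np.float64(321.5548384296616))
top (np.float64(504.02631358082937), np.float64(238.3100558476803)) (np.float64(502.0405080880884), np.float64(240.36571835954828))
```

View pics/c1b.png

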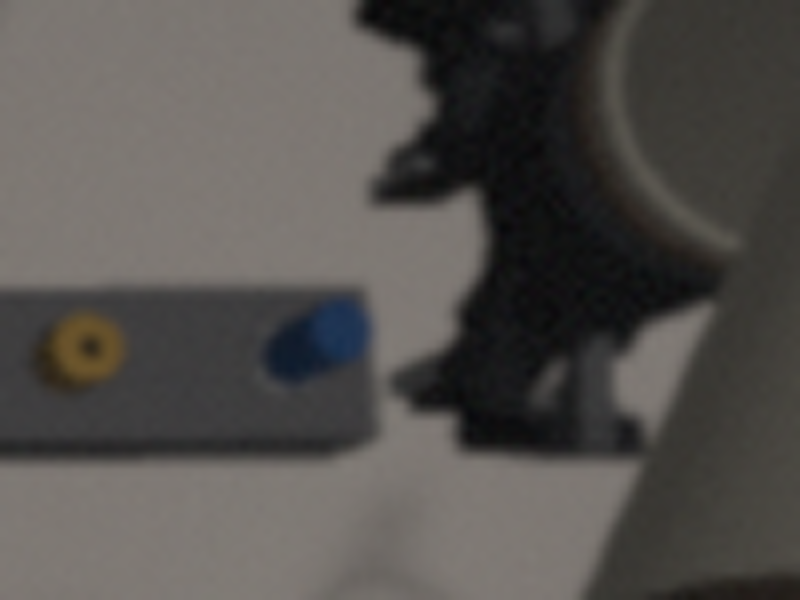

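View pics/c1c.png

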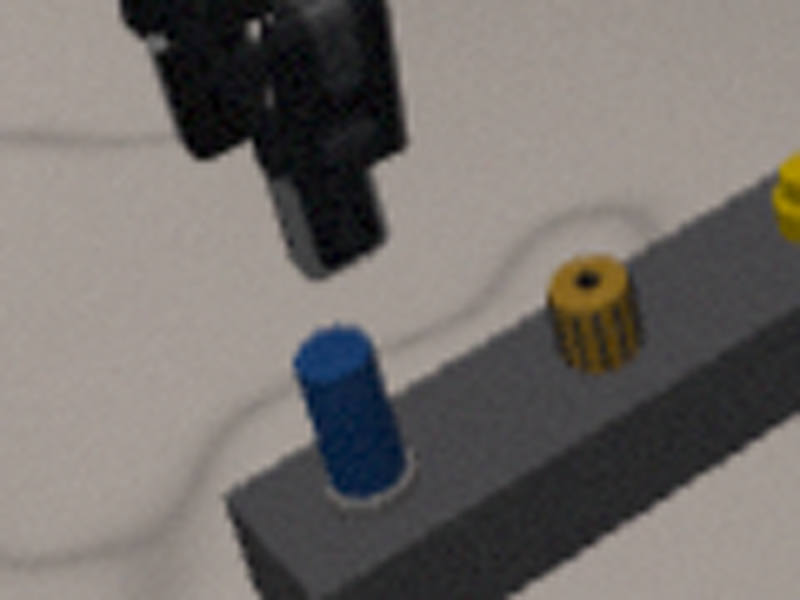

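```bash
python3 - <<'E'
from h import *
from scipy.optimize import least_squares
S=np.load('pics/scene1.npy',allow_pickle=True).item();T=np.load('pics/top1.npy',allow_pickle=True).item()
tri=lambda s,t:least_squares(lambda p:np.r_[np.array(proj(S,p))-s,np.array(proj(T,p))-t],[.56,-.38,.1])
cs=lambda x,y:np.array([90+x/6.667,270+y/6.667]); ct=lambda x,y:np.array([460+x/8,200+y/8])
for s,t in((cs(345,258),ct(380,190)),(cs(215,150),ct(410,395)),(cs(337,350),ct(340,325))):
    r=tri(s,t); print(r.x.round(4),r.fun.round(2))
p=get_obs()['position']
for dx in(-.026,.026):
  for h in(0,.01,.02): print(dx,h,np.round(proj(S,p+[dx,0,h]),1),np.round(proj(T,p+[dx,0,h]),1))
E
```

```text
[ 0.5925 -0.3793  0.1406] [0.76 0.05 0.99 0.52]
[ 0.5323 -0.3886  0.1378] [0.54 0.05 0.68 0.33]
[ 0.5654 -0.3836  0.0892] [-0.71 -0.05 -0.91 -0.47]
-0.026 0 [132.3 305.3] [504.  248.8]
-0.026 0.01 [131.  301.1] [505.7 248. ]
-0.026 0.02 [129.7 296.9] [507.4 247.2]
0.026 0 [144.9 322.7] [504.1 227.9]
0.026 0.01 [143.7 318.5] [505.7 226.9]
0.026 0.02 [142.4 314.2] [507.4 225.9]
```

```bash
python3 - <<'E'
from h import *
print(get_obs()['position'],get_obs()['time'])
for n in('scene',): snap(n,n+'2')
print(get_obs()['position'],get_obs()['time'])
a=cv2.imread('pics/scene2.png')[270:360,90:210]
cv2.imwrite('pics/c2c.png',cv2.resize(a,(800,600),interpolation=cv2.INTER_CUBIC))
E
```

```text
[ 0.56553024 -0.38166614  0.10887345] 2.825
[ 0.56640168 -0.38157024  0.10991176] 2.875
```

View pics/c2c.png

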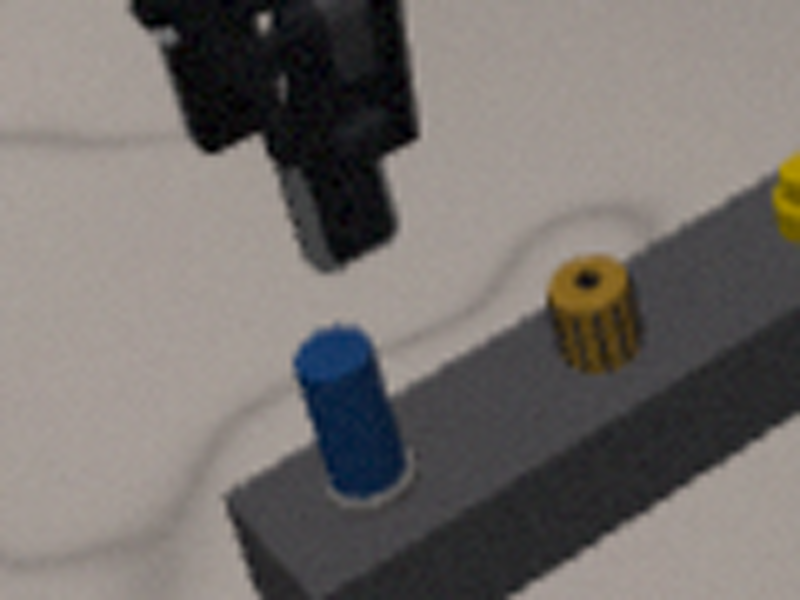

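```bash
python3 mv.py .5645 -.384 .06 5.4
```

```text
t 2.875 p [ 0.5664 -0.3816  0.1099] yaw 5.41 tilt [-0.    0.01] F [-0.  -0.  -0.9] M [ 0.04 -0.04 -0.03] gap 0.0516
-> [-0.0085, 0.009, 0.1996, -0.0001, -0.0, 0.0002]
```

move_arm(
  series=[-0.008,0.009,0.08,0,0,0,-0.008,0.009,0.16,0,0,0,-0.008,0.009,0.2,0,0,0,-0.008,0.009,0.2,0,0,0],
)

```text
time: 3.38
position: [0.5636, -0.3832, 0.0582]
ee_rot: [[0.996, 0.094, -0.003], [0.094, -0.996, 0.002], [-0.002, -0.002, -1.0]]
force: [-0.4, -0.3, 0.3]
finger_gap: 0.051
```

```bash
cat > look.py <<'E'
import sys; from h import *
# look.py tag  su sv tu tv : crops centred
tag=sys.argv[1]; su,sv,tu,tv=map(int,sys.argv[2:6]); o=[]
for n,u,v in(('scene',su,sv),('top',tu,tv)):
    c=snap(n,n+tag); a=c['frame'][:,:,::-1][v-38:v+37,u-25:u+25]
    o.append(np.clip(cv2.resize(a,(400,600),interpolation=cv2.INTER_CUBIC)*1.4,0,255))
cv2.imwrite(f'pics/l{tag}.png',np.hstack(o).astype('uint8'))
s=get_obs();print(s['time'],s['position'].round(4),np.round(s['force'],1),np.round(s['finger_gap'],4))
E
python3 look.py 3 140 320 505 240
```

```text
3.475 [ 0.5647 -0.3841  0.0599] [-0.7 -0.5 -0.6] 0.0515
```

View pics/l3.png

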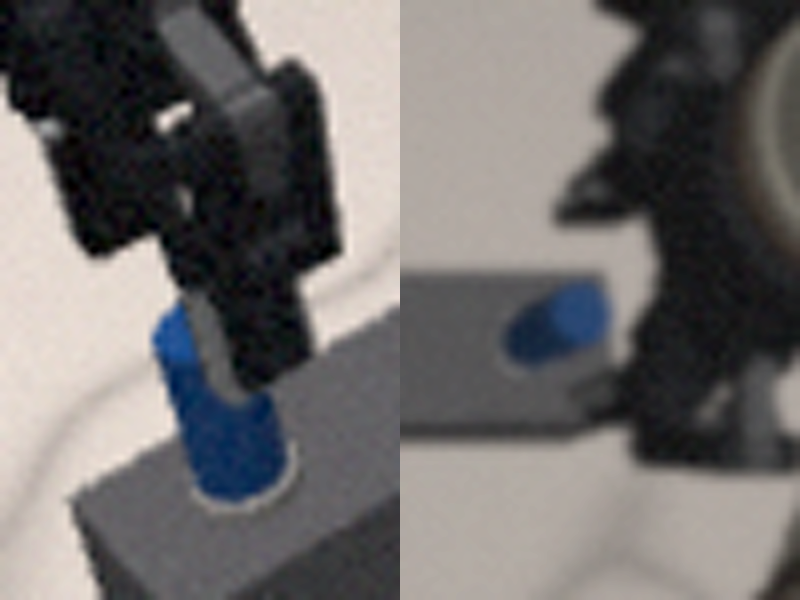

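```bash
python3 - <<'E'
from h import *
S=np.load('pics/scene3.npy',allow_pickle=True).item();T=np.load('pics/top3.npy',allow_pickle=True).item()
p=get_obs()['position']
for dx in(.026,):
 for dy in(-.011,.011):
  for h in(0,.01,.02,.03):
    s=proj(S,p+[dx,dy,h]);t=proj(T,p+[dx,dy,h]); print(dx,dy,h,np.round([(s[0]-115)*8,(s[1]-282)*8,(t[0]-480)*8+400,(t[1]-202)*8]))
E
```

```text
0.026 -0.011 0 [225. 514. 573. 250.]
0.026 -0.011 0.01 [215. 482. 585. 243.]
0.026 -0.011 0.02 [205. 450. 598. 236.]
0.026 -0.011 0.03 [194. 418. 611. 228.]
0.026 0.011 0 [323. 463. 503. 244.]
0.026 0.011 0.01 [314. 432. 515. 237.]
0.026 0.011 0.02 [304. 400. 528. 230.]
0.026 0.011 0.03 [295. 367. 540. 222.]
```

move_arm(
  series=[0,0,0.02,0,0,0,0,0,0.036,0,0,0,0,0,0.036,0,0,0],
)

```text
time: 3.85
position: [0.5644, -0.3839, 0.0505]
ee_rot: [[0.996, 0.094, -0.001], [0.094, -0.996, 0.0], [-0.001, -0.0, -1.0]]
force: [0.1, 0.8, 0.1]
finger_gap: 0.0512
```

move_arm(
  series=[0,0,0,0,0,0,0,0,0,0,0,0,0,0,0,0,0,0,0,0,0,0,0,0],
  jaw=0.0,
)

```text
time: 4.35
position: [0.5648, -0.3842, 0.0509]
ee_rot: [[0.996, 0.094, 0.0], [0.094, -0.996, -0.0], [0.0, 0.0, -1.0]]
force: [0.2, 0.0, 2.0]
finger_gap: 0.0158
```

```bash
python3 look.py 4 140 320 505 240; python3 mv.py .5645 -.384 .05
```

```text
4.45 [ 0.5648 -0.3841  0.0509] [0.2 0.8 2.4] 0.0164
t 4.45 p [ 0.5648 -0.3841  0.0509] yaw 5.4 tilt [0.01 0.  ] F [0.2 0.8 2.4] M [ 0.07 -0.01  0.01] gap 0.0164
-> [-0.001, -0.0006, 0.0036, 0.0, 0.0, 0.0]
```

View pics/l4.png

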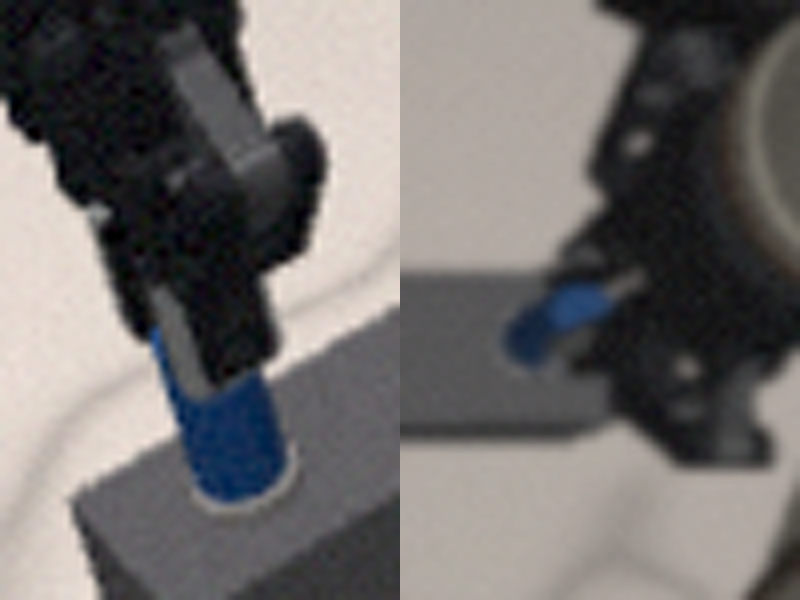

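move_arm(
  series=[0,0,0,0,0,0,0,0,0,0,0,0,0,0,0.02,0,0,0,0,0,0.04,0,0,0,0,0,0.04,0,0,0],
  jaw=0.4,
)

```text
time: 5.08
position: [0.5641, -0.3837, 0.04]
ee_rot: [[0.996, 0.094, -0.001], [0.094, -0.996, 0.001], [-0.001, -0.001, -1.0]]
force: [-0.5, -0.2, 0.7]
finger_gap: 0.034
```

```bash
python3 look.py 5 140 320 505 240; python3 mv.py .5645 -.384 .036
```

```text
5.175 [ 0.5646 -0.3841  0.0406] [-0.5 -0.3  0.6] 0.0343
t 5.175 p [ 0.5646 -0.3841  0.0406] yaw 5.4 tilt [-0.02  0.01] F [-0.5 -0.3  0.6] M [ 0.03 -0.04 -0.  ] gap 0.0343
-> [-0.0004, -0.0004, 0.0185, 0.0, 0.0, 0.0]
```

View pics/l5.png

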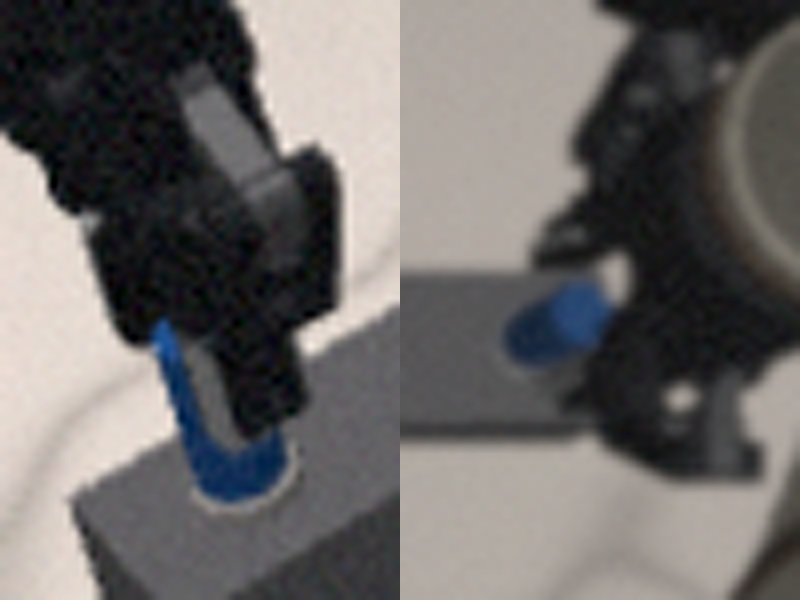

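move_arm(
  series=[0,0,0.016,0,0,0,0,0,0.032,0,0,0,0,0,0.04,0,0,0,0,0,0.04,0,0,0],
)

```text
time: 5.68
position: [0.5645, -0.3839, 0.0303]
ee_rot: [[0.996, 0.094, -0.001], [0.094, -0.996, 0.0], [-0.001, -0.001, -1.0]]
force: [-0.7, 0.7, 0.3]
finger_gap: 0.0341
```

```bash
python3 look.py 6 140 320 505 240; python3 mv.py .5645 -.384 .026
```

```text
5.775 [ 0.5647 -0.3841  0.0307] [ 0.1  0.5 -0.1] 0.0339
t 5.775 p [ 0.5647 -0.3841  0.0307] yaw 5.4 tilt [-0.01  0.01] F [ 0.1  0.5 -0.1] M [0.03 0.04 0.01] gap 0.0339
-> [-0.0007, -0.0005, 0.0187, 0.0, 0.0, 0.0]
```

View pics/l6.png

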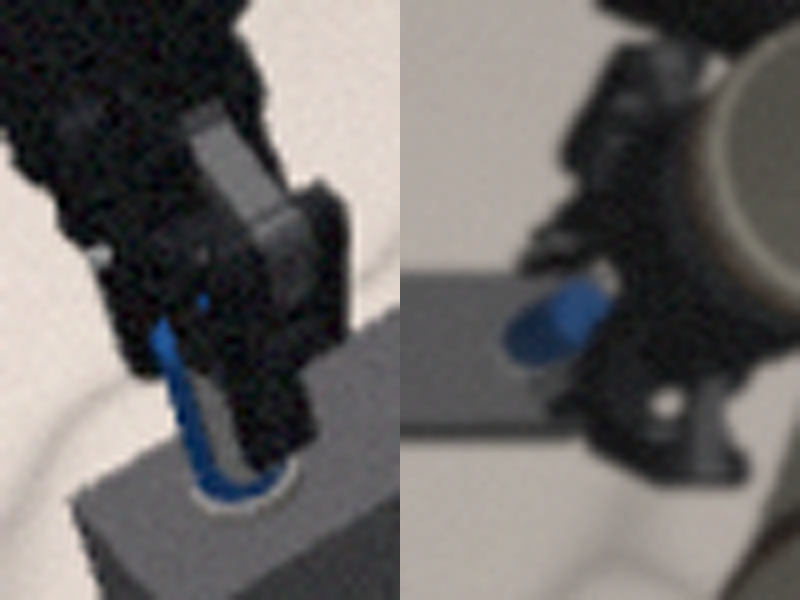

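move_arm(
  series=[0,0,0,0,0,0,0,0,0,0,0,0,0,0,0,0,0,0,0,0,0,0,0,0],
  jaw=0.0,
)

```text
time: 6.28
position: [0.565, -0.3843, 0.0311]
ee_rot: [[0.996, 0.094, 0.001], [0.094, -0.996, -0.0], [0.001, 0.0, -1.0]]
force: [-0.2, 0.3, 1.3]
finger_gap: 0.0178
```

```bash
python3 look.py 7 140 320 505 240; python3 mv.py .5645 -.384 .03
```

```text
6.375 [ 0.5651 -0.3843  0.0311] [0.6 0.3 2.5] 0.0182
t 6.375 p [ 0.5651 -0.3843  0.0311] yaw 5.41 tilt [ 0.03 -0.01] F [0.6 0.3 2.5] M [-0.05 -0.13  0.03] gap 0.0182
-> [-0.0023, -0.0013, 0.0043, 0.0, 0.0, 0.0]
```

View pics/l7.png

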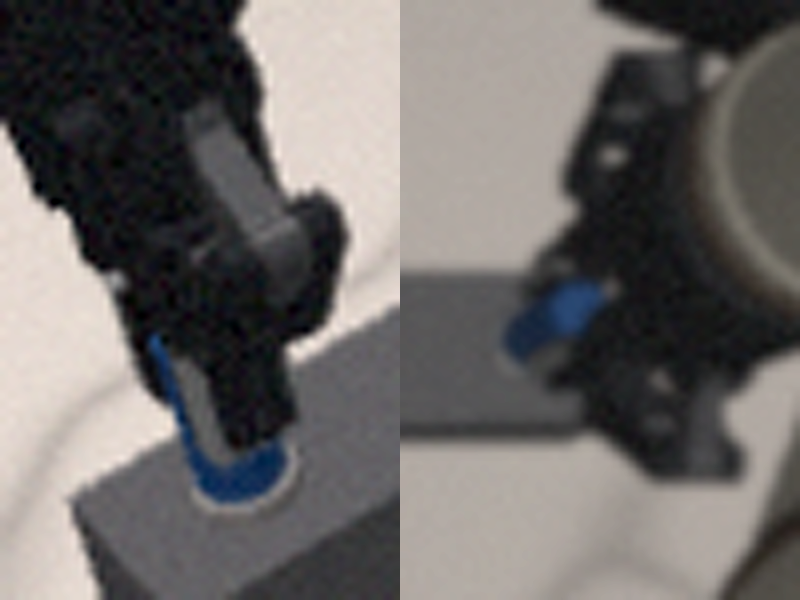

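move_arm(
  series=[0,0,-0.04,0,0,0,0,0,-0.14,0,0,0,0,0,-0.28,0,0,0,0,0,-0.4,0,0,0,0,0,-0.4,0,0,0],
)

```text
time: 7.0
position: [0.5665, -0.3856, 0.1344]
ee_rot: [[0.996, 0.094, 0.005], [0.094, -0.996, -0.003], [0.005, 0.004, -1.0]]
force: [0.4, -0.1, -1.2]
finger_gap: 0.018
```

```bash
python3 look.py 8 135 290 515 232; python3 mv.py .565 -.14 .13 0
```

```text
7.1 [ 0.5645 -0.3839  0.1307] [ 0.5 -0.2 -1.4] 0.0189
t 7.1 p [ 0.5645 -0.3839  0.1307] yaw 5.4 tilt [-0.01  0.02] F [ 0.5 -0.2 -1.4] M [ 0.02 -0.02 -0.02] gap 0.0189
-> [0.0939, -0.9711, 0.0029, -0.0004, 0.0002, 0.12]
```

View pics/l8.png

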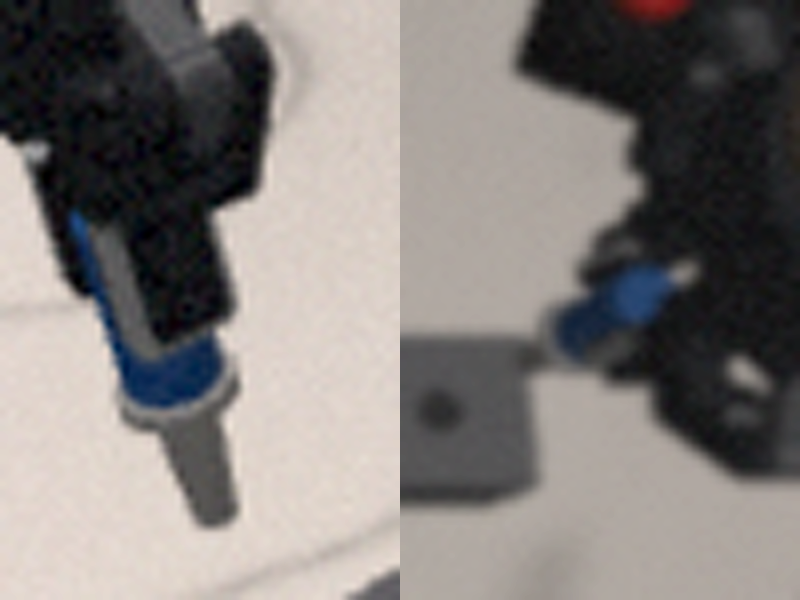

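```bash
python3 - <<'E'
from h import *
S=np.load('pics/scene8.npy',allow_pickle=True).item();T=np.load('pics/top8.npy',allow_pickle=True).item()
p=np.array([.5651,-.3845,.132])
for d in(.025,-.014,-.06):
    q=p-[0,0,d]; s=proj(S,q);t=proj(T,q); print(q,np.round([(s[0]-110)*8,(s[1]-252)*8,(t[0]-490)*8+400,(t[1]-194)*8]))
E
```

```text
[ 0.5651 -0.3845  0.107 ] [216. 506. 519. 358.]
[ 0.5651 -0.3845  0.146 ] [175. 372. 573. 330.]
[ 0.5651 -0.3845  0.192 ] [123. 203. 642. 293.]
```

move_arm(
  series=[0.09,-0.97,0,0,0,0.12,0.09,-0.97,0,0,0,0.12,0.09,-0.97,0,0,0,0.12,0.09,-0.97,0,0,0,0.12],
)

```text
time: 7.6
position: [0.5624, -0.1374, 0.1289]
ee_rot: [[1.0, 0.001, -0.003], [0.001, -1.0, 0.001], [-0.003, -0.001, -1.0]]
force: [0.6, -0.7, -1.7]
finger_gap: 0.0183
```

```bash
python3 mv.py .5748 .0926 .1 0
```

```text
t 7.6 p [ 0.5624 -0.1374  0.1289] yaw 0.06 tilt [-0.2   0.07] F [ 0.6 -0.7 -1.7] M [ 0.05 -0.09 -0.01] gap 0.0183
-> [0.0512, -0.9198, 0.1166, -0.0016, 0.0044, 0.0014]
```

move_arm(
  series=[0.05,-0.92,0.1,0,0.004,0,0.05,-0.92,0.11,0,0.004,0,0.05,-0.92,0.116,0,0.004,0,0.05,-0.92,0.116,0,0.004,0,0.05,-0.92,0.116,0,0.004,0],
)

```text
time: 8.22
position: [0.5718, 0.0991, 0.0976]
ee_rot: [[1.0, 0.01, -0.005], [0.01, -1.0, 0.003], [-0.005, -0.003, -1.0]]
force: [0.1, -1.1, -1.8]
finger_gap: 0.018
```

```bash
python3 look.py 9 350 230 315 222; python3 mv.py .5748 .0926 .07 0
```

```text
8.325 [0.5729 0.0927 0.0985] [ 0.4 -0.9 -0.8] 0.0182
t 8.325 p [0.5729 0.0927 0.0985] yaw 0.15 tilt [-0.21  0.01] F [ 0.4 -0.9 -0.8] M [-0.04  0.02  0.02] gap 0.0182
-> [0.0078, 0.0005, 0.1139, -0.0002, 0.0046, 0.0034]
```

View pics/l9.png

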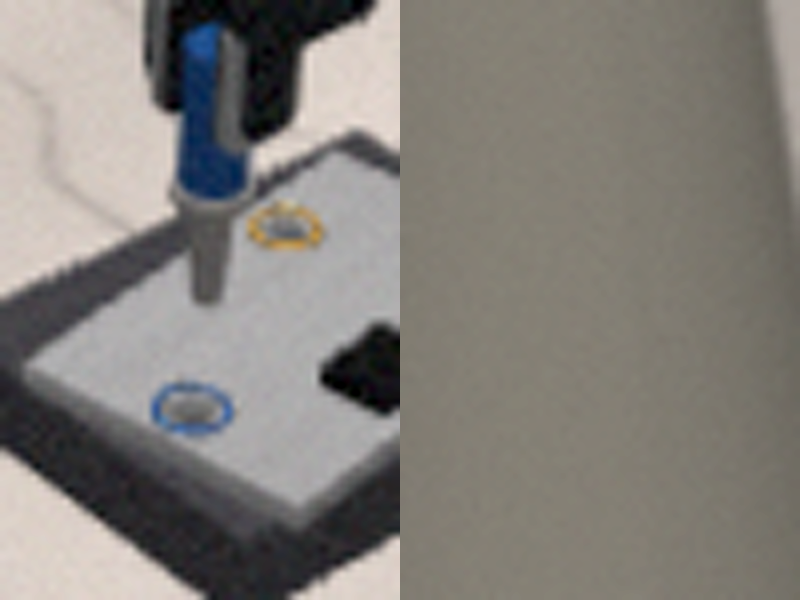

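move_arm(
  series=[0.008,0,0.05,0,0.005,0.003,0.008,0,0.1,0,0.005,0.003,0.008,0,0.114,0,0.005,0.003,0.008,0,0.114,0,0.005,0.003],
)

```text
time: 8.82
position: [0.5745, 0.0921, 0.0694]
ee_rot: [[1.0, -0.001, -0.001], [-0.001, -1.0, -0.0], [-0.001, 0.0, -1.0]]
force: [0.5, 0.4, -1.5]
finger_gap: 0.0178
```

```bash
cat > ls.py <<'E'
import sys; from h import *
tag,u,v=sys.argv[1],int(sys.argv[2]),int(sys.argv[3])
s=get_obs();c=snap('scene','scene'+tag); a=c['frame'][:,:,::-1][v-23:v+22,u-30:u+30]
cv2.imwrite(f'pics/l{tag}.png',np.clip(cv2.resize(a,(720,540),interpolation=cv2.INTER_CUBIC)*1.3,0,255).astype('uint8'))
print(s['time'],s['position'].round(4),np.round(s['force'],1))
p=s['position']-s['ee_rot'][:,2]*-.025 if 0 else s['position']+s['ee_rot'][:,2]*.025
q=np.array(proj(c,p))+[.32,.52]; print('tip pred crop',p.round(4),((q-[u-30,v-23])*12).round(0))
for z in(.0,):pass
E
python3 ls.py 10 350 235; python3 mv.py .5748 .0926 .062 0
```

```text
8.825 [0.5745 0.0921 0.0694] [ 0.5  0.4 -1.5]
tip pred crop [0.5745 0.0921 0.0444] [341. 343.]
t 8.875 p [0.5749 0.0924 0.0699] yaw -0.01 tilt [0.01 0.01] F [-1.2 -0.4 -2.2] M [-0.04  0.04 -0.01] gap 0.0182
-> [-0.0004, -0.0009, 0.0315, -0.0001, -0.0002, -0.0003]
```

View pics/l10.png

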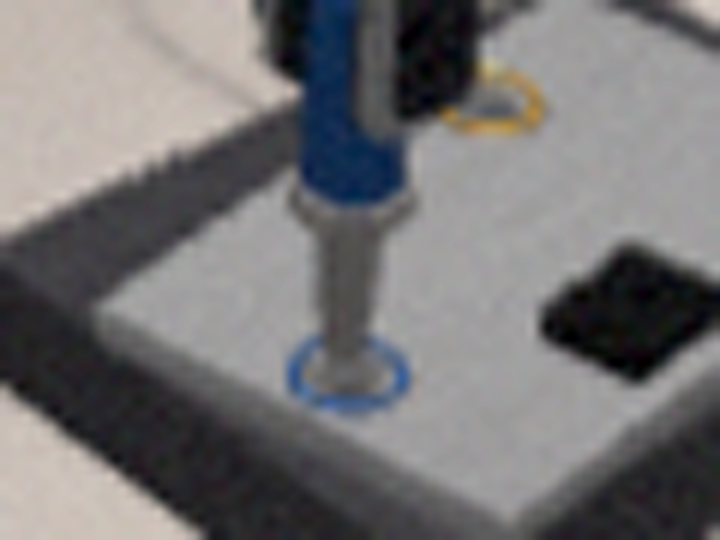

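move_arm(
  series=[0,0,0.012,0,0,0,0,0,0.024,0,0,0,0,0,0.03,0,0,0,0,0,0.036,0,0,0,0,0,0.036,0,0,0],
)

```text
time: 9.5
position: [0.5748, 0.0924, 0.0608]
ee_rot: [[1.0, -0.0, 0.0], [-0.0, -1.0, 0.0], [0.0, -0.0, -1.0]]
force: [-0.3, -0.4, -1.1]
finger_gap: 0.0178
```

move_arm(
  series=[0,0,0.006,0,0,0,0,0,0.012,0,0,0,0,0,0.012,0,0,0],
)

```text
time: 9.88
position: [0.5747, 0.0924, 0.0576]
ee_rot: [[1.0, -0.0, -0.0], [-0.0, -1.0, -0.0], [-0.0, 0.0, -1.0]]
force: [-0.0, -0.1, -1.1]
finger_gap: 0.0181
```

```bash
python3 ls.py 11 350 235; python3 mv.py .5563 .0959 .057 0
```

```text
9.875 [0.5747 0.0924 0.0576] [-0.  -0.1 -1.1]
tip pred crop [0.5746 0.0924 0.0326] [340. 392.]
t 9.925 p [0.5747 0.0923 0.0577] yaw -0.01 tilt [-0.01 -0.  ] F [-0.1 -0.5 -1.4] M [-0.02 -0.02 -0.01] gap 0.0178
-> [-0.0737, -0.0143, 0.0026, 0.0, 0.0003, -0.0003]
```

View pics/l11.png

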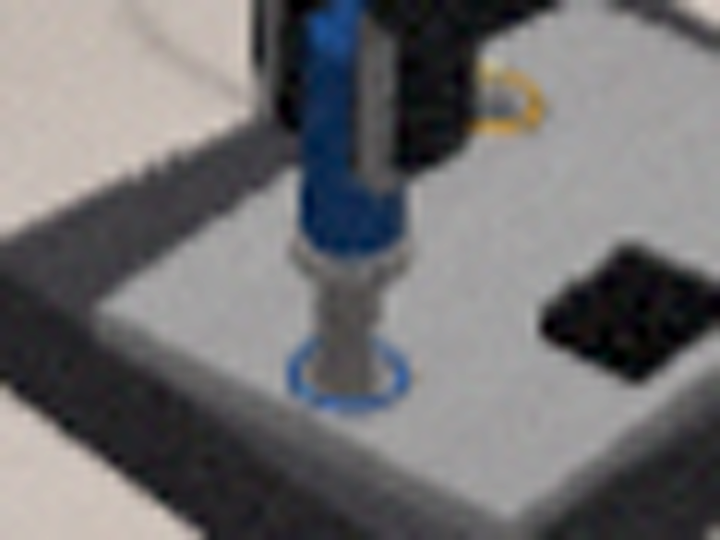

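move_arm(
  series=[-0.01,-0.002,0,0,0,0,-0.018,-0.003,0,0,0,0,-0.026,-0.005,0,0,0,0,-0.034,-0.007,0,0,0,0,-0.042,-0.008,0,0,0,0],
)

```text
time: 10.55
position: [0.5648, 0.0945, 0.0581]
ee_rot: [[1.0, -0.0, 0.001], [-0.0, -1.0, 0.0], [0.001, -0.0, -1.0]]
force: [4.5, -0.6, -1.2]
finger_gap: 0.018
```

move_arm(
  series=[-0.01,-0.002,0,0,0,0,-0.018,-0.003,0,0,0,0,-0.026,-0.005,0,0,0,0,-0.034,-0.006,0,0,0,0,-0.034,-0.006,0,0,0,0],
)

```text
time: 11.18
position: [0.5561, 0.0963, 0.0581]
ee_rot: [[1.0, 0.0, 0.001], [0.0, -1.0, 0.001], [0.001, -0.001, -1.0]]
force: [3.7, 1.1, -2.6]
finger_gap: 0.0181
```

```bash
python3 ls.py 12 350 235; python3 mv.py .5563 .0959 .055 0
```

```text
11.175 [0.5561 0.0963 0.0581] [ 3.7  1.1 -2.6]
tip pred crop [0.5561 0.0963 0.0331] [290. 336.]
t 11.225 p [0.5561 0.0963 0.0581] yaw 0.0 tilt [0.05 0.03] F [ 4.1  1.1 -0.9] M [ 0.24 -1.06 -0.02] gap 0.0181
-> [0.0008, 0.0015, 0.0125, -0.0006, -0.0011, 0.0001]
```

View pics/l12.png

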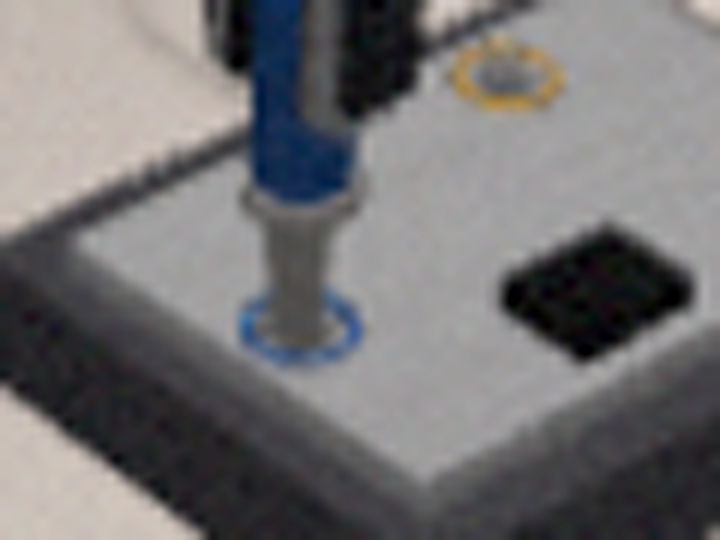

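move_arm(
  series=[0,0,0.006,0,0,0,0,0,0.012,0,0,0,0,0,0.018,0,0,0],
)

```text
time: 11.6
position: [0.5564, 0.0961, 0.0537]
ee_rot: [[1.0, -0.0, 0.001], [-0.0, -1.0, 0.0], [0.001, -0.0, -1.0]]
force: [3.3, 0.5, 1.6]
finger_gap: 0.0181
```

move_arm(
  series=[0,0,0.005,0,0,0,0,0,0.01,0,0,0],
)

```text
time: 11.85
position: [0.5566, 0.096, 0.0512]
ee_rot: [[1.0, -0.0, 0.002], [-0.0, -1.0, 0.0], [0.002, -0.0, -1.0]]
force: [3.7, 0.1, 1.7]
finger_gap: 0.0179
```

move_arm(
  series=[0,0,0.006,0,0,0,0,0,0.012,0,0,0,0,0,0.018,0,0,0,0,0,0.024,0,0,0],
)

```text
time: 12.35
position: [0.5568, 0.0961, 0.0452]
ee_rot: [[1.0, -0.0, 0.002], [-0.0, -1.0, 0.0], [0.002, -0.0, -1.0]]
force: [4.8, -0.8, 1.7]
finger_gap: 0.0181
```

move_arm(
  series=[0,0,0.006,0,0,0,0,0,0.012,0,0,0,0,0,0.018,0,0,0],
)

```text
time: 12.72
position: [0.5568, 0.0961, 0.0405]
ee_rot: [[1.0, -0.0, 0.002], [-0.0, -1.0, 0.0], [0.002, -0.0, -1.0]]
force: [4.1, -0.5, 1.7]
finger_gap: 0.0181
```

```bash
python3 mv.py .5563 .0959 .029 0
```

```text
t 12.725 p [0.5568 0.0961 0.0405] yaw -0.02 tilt [0.11 0.03] F [ 4.1 -0.5  1.7] M [-0.02 -1.1   0.04] gap 0.0181
-> [-0.0021, 0.0009, 0.0461, -0.0006, -0.0025, -0.0004]
```

move_arm(
  series=[0,0,0.006,0,0,0,0,0,0.012,0,0,0,0,0,0.018,0,0,0,0,0,0.024,0,0,0],
)

```text
time: 13.22
position: [0.5566, 0.0962, 0.0344]
ee_rot: [[1.0, -0.0, 0.002], [-0.0, -1.0, 0.0], [0.002, -0.0, -1.0]]
force: [3.7, -1.1, 1.9]
finger_gap: 0.0181
```

move_arm(
  series=[0,0,0.005,0,0,0,0,0,0.01,0,0,0,0,0,0.015,0,0,0],
)

```text
time: 13.6
position: [0.5566, 0.0962, 0.0306]
ee_rot: [[1.0, -0.0, 0.002], [-0.0, -1.0, 0.001], [0.002, -0.001, -1.0]]
force: [3.4, 0.7, 0.3]
finger_gap: 0.0182
```

move_arm(
  series=[0,0,0.002,0,0,0,0,0,0.004,0,0,0],
)

```text
time: 13.85
position: [0.5566, 0.0962, 0.0296]
ee_rot: [[1.0, -0.0, 0.002], [-0.0, -1.0, 0.001], [0.002, -0.001, -1.0]]
force: [4.4, 0.0, 1.5]
finger_gap: 0.0182
```

move_arm(
  series=[0,0,0.002,0,0,0,0,0,0.004,0,0,0],
)

```text
time: 14.1
position: [0.5567, 0.0963, 0.0289]
ee_rot: [[1.0, -0.0, 0.002], [-0.0, -1.0, 0.001], [0.002, -0.001, -1.0]]
force: [2.5, -0.5, 7.2]
finger_gap: 0.0181
```

```bash
python3 ls.py 13 345 235
```

```text
14.1 [0.5567 0.0963 0.0289] [ 2.5 -0.5  7.2]
tip pred crop [0.5567 0.0963 0.0039] [346. 458.]
```

View pics/l13.png

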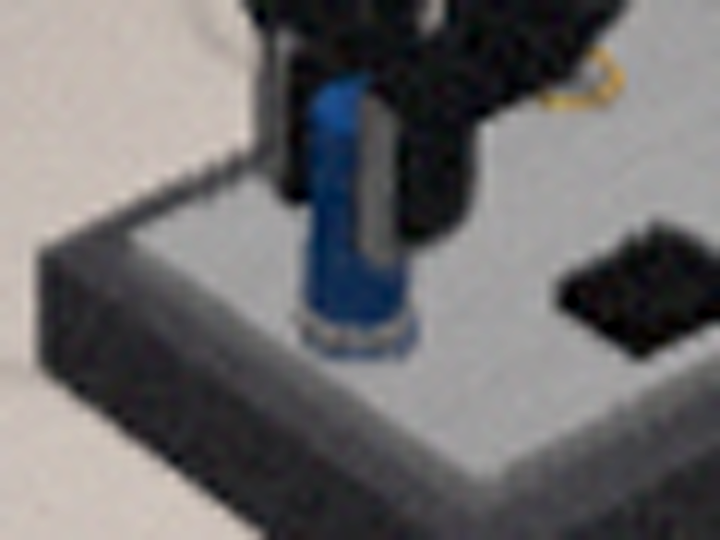

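move_arm(
  series=[0,0,0,0,0,0,0,0,0,0,0,0,0,0,0,0,0,0],
  jaw=0.45,
)

```text
time: 14.52
position: [0.5554, 0.0961, 0.0283]
ee_rot: [[1.0, -0.0, -0.001], [-0.0, -1.0, 0.0], [-0.001, -0.0, -1.0]]
force: [-0.3, -0.6, 0.1]
finger_gap: 0.0382
```

move_arm(
  series=[0,0,-0.06,0,0,0,0,0,-0.2,0,0,0,0,0,-0.38,0,0,0,0,0,-0.42,0,0,0],
)

```text
time: 15.02
position: [0.558, 0.0966, 0.1375]
ee_rot: [[1.0, -0.0, 0.006], [-0.0, -1.0, 0.002], [0.006, -0.002, -1.0]]
force: [0.9, -0.3, 0.3]
finger_gap: 0.0386
```

```bash
python3 ls.py 14 360 232;  python3 mv.py .565 -.15 .15 5.4
```

```text
15.025 [0.558  0.0966 0.1375] [ 0.9 -0.3  0.3]
tip pred crop [0.5581 0.0966 0.1125] [196.  32.]
t 15.075 p [0.5576 0.0965 0.1372] yaw -0.01 tilt [0.28 0.1 ] F [-0.2  0.6  0.2] M [0.   0.01 0.01] gap 0.0384
-> [0.0301, 0.986, -0.0527, -0.0019, -0.0063, -0.1203]
```

View pics/l14.png

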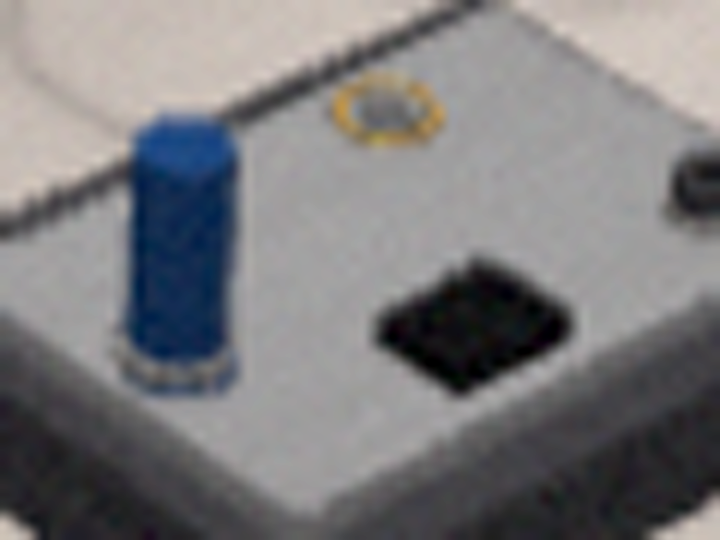

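```bash
python3 - <<'E'
from h import *
S=np.load('pics/scene7.npy',allow_pickle=True).item()
for dx in(.010,.018):
 for dy in(-.011,.011):
  for z in(.04,.05,.06):
    s=proj(S,[.5651+dx,-.3843+dx*.094+dy,z]); print(dx,dy,z,np.round([(s[0]-115)*8+2.5,(s[1]-282)*8+4]))
E
```

```text
0.01 -0.011 0.04 [220. 534.]
0.01 -0.011 0.05 [210. 503.]
0.01 -0.011 0.06 [200. 472.]
0.01 0.011 0.04 [316. 484.]
0.01 0.011 0.05 [307. 453.]
0.01 0.011 0.06 [298. 422.]
0.018 -0.011 0.04 [238. 554.]
0.018 -0.011 0.05 [229. 524.]
0.018 -0.011 0.06 [219. 492.]
0.018 0.011 0.04 [334. 504.]
0.018 0.011 0.05 [326. 474.]
0.018 0.011 0.06 [317. 443.]
```

move_arm(
  series=[0.03,0.986,-0.05,0,0,-0.12,0.03,0.986,-0.05,0,0,-0.12,0.03,0.986,-0.05,0,0,-0.12,0.03,0.986,-0.05,0,0,-0.12,0.03,0.986,-0.05,0,0,-0.12],
)

```text
time: 15.7
position: [0.5632, -0.1576, 0.1489]
ee_rot: [[0.996, 0.084, 0.004], [0.084, -0.996, -0.002], [0.003, 0.002, -1.0]]
force: [-0.6, 0.7, -0.1]
finger_gap: 0.0385
```

```bash
python3 mv.py .5582 -.3146 .1 5.4
```

```text
t 15.7 p [ 0.5632 -0.1576  0.1489] yaw 4.8 tilt [ 0.21 -0.1 ] F [-0.6  0.7 -0.1] M [ 0.01  0.   -0.01] gap 0.0385
-> [-0.0732, 0.6236, 0.1965, 0.0027, -0.0043, -0.0133]
```

move_arm(
  series=[-0.073,0.624,0.1,0,0,-0.013,-0.073,0.624,0.15,0,0,-0.013,-0.073,0.624,0.197,0,0,-0.013,-0.073,0.624,0.197,0,0,-0.013,-0.073,0.624,0.197,0,0,-0.013],
)

```text
time: 16.32
position: [0.5581, -0.3128, 0.0989]
ee_rot: [[0.996, 0.095, 0.002], [0.095, -0.996, 0.0], [0.002, -0.0, -1.0]]
force: [0.0, 1.1, 0.4]
finger_gap: 0.0386
```

```bash
python3 mv.py .5582 -.3146 .04 5.4
```

```text
t 16.325 p [ 0.5581 -0.3128  0.0989] yaw 5.43 tilt [0.12 0.01] F [0.  1.1 0.4] M [ 0.03 -0.02 -0.02] gap 0.0386
-> [-0.0006, 0.0072, 0.2354, -0.0001, -0.0026, 0.0007]
```

move_arm(
  series=[0,0.007,0.1,0,-0.002,0,0,0.007,0.18,0,-0.002,0,0,0.007,0.235,0,-0.002,0,0,0.007,0.235,0,-0.002,0],
)

```text
time: 16.82
position: [0.5576, -0.3133, 0.0388]
ee_rot: [[0.995, 0.095, -0.002], [0.095, -0.995, 0.001], [-0.002, -0.002, -1.0]]
force: [-0.3, 0.1, 0.3]
finger_gap: 0.0382
```

```bash
python3 look.py 15 176 310 475 240;  python3 mv.py .5582 -.3146 .018 5.4
```

```text
16.925 [ 0.5587 -0.3145  0.0405] [-0.9  0.5 -0.5] 0.0385
t 16.925 p [ 0.5587 -0.3145  0.0405] yaw 5.45 tilt [ 0.05 -0.01] F [-0.9  0.5 -0.5] M [-0.    0.03 -0.01] gap 0.0385
-> [-0.0021, 0.0, 0.0899, 0.0003, -0.0011, 0.001]
```

View pics/l15.png

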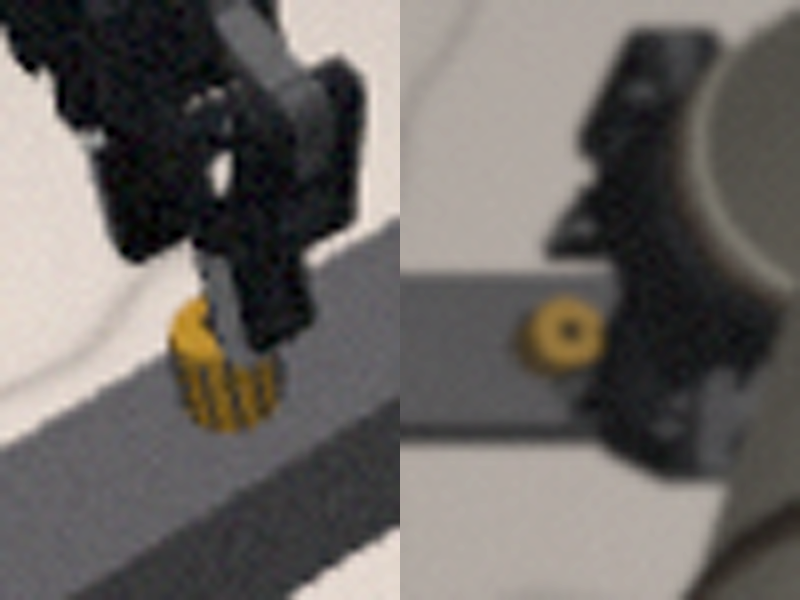

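move_arm(
  series=[-0.001,0,0.03,0,0,0,-0.001,0,0.055,0,0,0,-0.001,0,0.07,0,0,0,-0.001,0,0.07,0,0,0],
)

```text
time: 17.42
position: [0.5581, -0.3144, 0.0225]
ee_rot: [[0.995, 0.095, 0.0], [0.095, -0.995, 0.0], [0.0, -0.0, -1.0]]
force: [0.7, -0.4, 0.9]
finger_gap: 0.0383
```

```bash
python3 look.py 16 176 310 475 240
```

```text
17.525 [ 0.5584 -0.3146  0.023 ] [-0.5 -0.5 -0.2] 0.0383
```

View pics/l16.png

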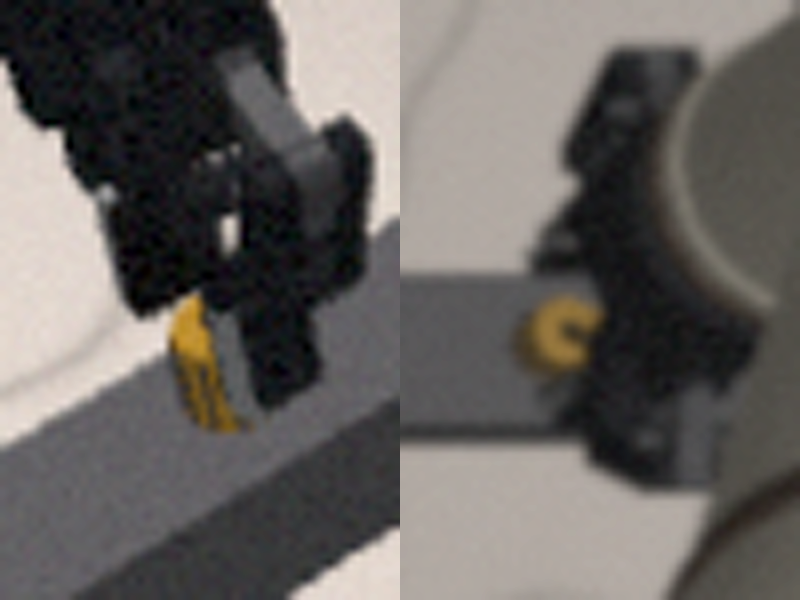

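move_arm(
  series=[-0.001,0,0.01,0,0,0,-0.001,0,0.016,0,0,0,-0.001,0,0.016,0,0,0],
)

```text
time: 17.9
position: [0.5581, -0.3146, 0.0188]
ee_rot: [[0.995, 0.095, 0.001], [0.095, -0.995, 0.0], [0.001, 0.0, -1.0]]
force: [0.3, -0.4, -0.0]
finger_gap: 0.0385
```

move_arm(
  series=[0,0,0,0,0,0,0,0,0,0,0,0,0,0,0,0,0,0,0,0,0,0,0,0],
  jaw=0.0,
)

```text
time: 18.4
position: [0.5583, -0.3148, 0.0191]
ee_rot: [[0.995, 0.095, 0.001], [0.095, -0.996, -0.0], [0.001, 0.0, -1.0]]
force: [-0.4, 0.8, 3.2]
finger_gap: 0.0191
```

```bash
python3 look.py 17 176 310 475 240
```

```text
18.5 [ 0.5583 -0.3147  0.0191] [-0.7  0.4  4.2] 0.019
```

View pics/l17.png

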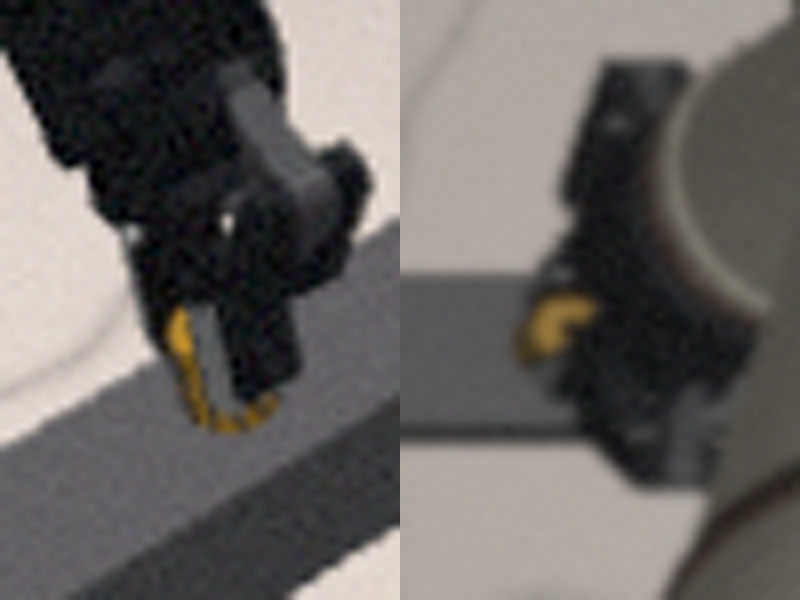

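move_arm(
  series=[0,0,-0.04,0,0,0,0,0,-0.14,0,0,0,0,0,-0.3,0,0,0,0,0,-0.4,0,0,0,0,0,-0.4,0,0,0],
)

```text
time: 19.12
position: [0.5599, -0.3156, 0.1218]
ee_rot: [[0.995, 0.095, 0.005], [0.095, -0.995, -0.002], [0.005, 0.003, -1.0]]
force: [0.1, 0.1, -0.5]
finger_gap: 0.0188
```

```bash
python3 look.py 18 168 272 482 232; python3 mv.py .55 -.08 .12 0
python3 - <<'E'
from h import *
S=np.load('pics/scene18.npy',allow_pickle=True).item();T=np.load('pics/top18.npy',allow_pickle=True).item()
p=get_obs()['position']
for d in(.009,-.021,-.047):
    q=p-[0,0,d]; s=proj(S,q);t=proj(T,q); print(q.round(4),np.round([(s[0]-143)*8+2.5,(s[1]-234)*8+4,(t[0]-457)*8+402,(t[1]-194)*8+3]))
E
```

```text
19.225 [ 0.5578 -0.3143  0.1187] [-0.  -0.4 -1.6] 0.0187
t 19.225 p [ 0.5578 -0.3143  0.1187] yaw 5.45 tilt [0.03 0.01] F [-0.  -0.4 -1.6] M [-0.01  0.02 -0.  ] gap 0.0187
-> [0.0579, -0.936, -0.005, -0.0003, -0.0007, 0.121]
[ 0.5578 -0.3143  0.1097] [246. 480. 556. 362.]
[ 0.5578 -0.3143  0.1397] [222. 379. 591. 340.]
[ 0.5578 -0.3143  0.1657] [201. 287. 623. 320.]
```

View pics/l18.png

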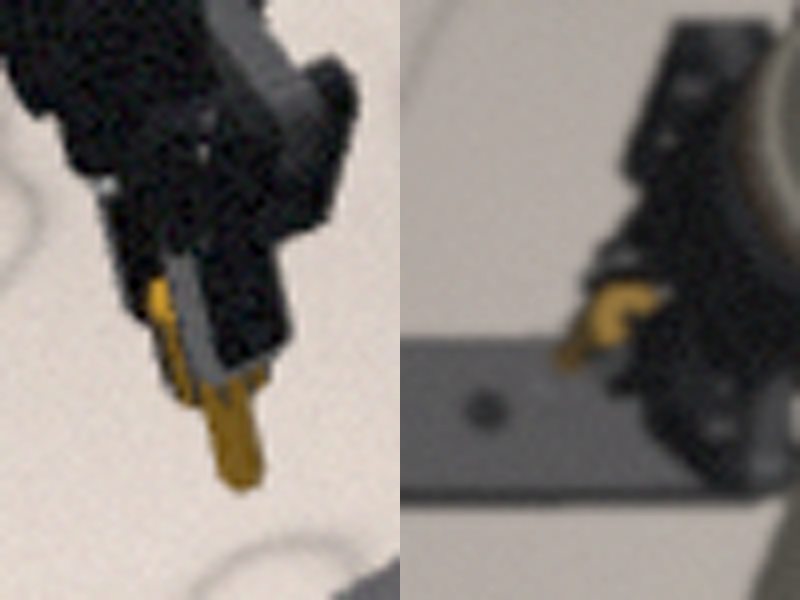

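```bash
python3 - <<'E'
from h import *
S=np.load('pics/scene14.npy',allow_pickle=True).item()
c=S['frame'][200:240,340:400].astype(int); m=(c[:,:,0]-c[:,:,2]>35)
ys,xs=np.nonzero(m); print(len(xs),xs.mean()+340,ys.mean()+200)
u,v=xs.mean()+340,ys.mean()+200
for e in(np.zeros(2),np.array([.32,.52])): print(ray(S,u-e[0],v-e[1],.038))
(cx,cy),ax,an=cv2.fitEllipse(np.c_[xs+340,ys+200].astype(np.float32)); print(cx,cy,ray(S,cx-.32,cy-.52,.038))
E
```

```text
17 361.8235294117647 218.23529411764707
[0.52438171 0.1835221  0.038     ]
[0.52227025 0.18446372 0.038     ]
361.7882995605469 217.7352752685547 [0.52065233 0.18589112 0.038     ]
```

move_arm(
  series=[0.058,-0.936,-0.005,0,0,0.121,0.058,-0.936,-0.005,0,0,0.121,0.058,-0.936,-0.005,0,0,0.121,0.058,-0.936,-0.005,0,0,0.121],
)

```text
time: 19.73
position: [0.5483, -0.0764, 0.1182]
ee_rot: [[1.0, 0.002, -0.003], [0.002, -1.0, 0.001], [-0.003, -0.001, -1.0]]
force: [0.8, 0.6, -0.6]
finger_gap: 0.0192
```

```bash
python3 mv.py .5216 .16 .13 0
```

```text
t 19.725 p [ 0.5483 -0.0764  0.1182] yaw 0.13 tilt [-0.16  0.08] F [ 0.8  0.6 -0.6] M [-0.01 -0.06  0.04] gap 0.0192
-> [-0.1049, -0.946, -0.0455, -0.0017, 0.0034, 0.003]
```

move_arm(
  series=[-0.105,-0.95,-0.03,0,0.003,0.003,-0.105,-0.95,-0.03,0,0.003,0.003,-0.105,-0.95,-0.03,0,0.003,0.003,-0.105,-0.95,-0.03,0,0.003,0.003,-0.105,-0.95,-0.03,0,0.003,0.003],
)

```text
time: 20.35
position: [0.5189, 0.1676, 0.1246]
ee_rot: [[1.0, 0.01, -0.003], [0.01, -1.0, 0.003], [-0.003, -0.003, -1.0]]
force: [-0.1, -0.0, -1.1]
finger_gap: 0.0194
```

```bash
python3 mv.py .5215 .186 .07 0
```

```text
t 20.35 p [0.5189 0.1676 0.1246] yaw 0.57 tilt [-0.2   0.19] F [-0.1 -0.  -1.1] M [-0.08 -0.04  0.03] gap 0.0194
-> [0.0121, -0.0729, 0.2186, -0.0042, 0.0043, 0.0126]
```

move_arm(
  series=[0.012,-0.073,0.05,-0.004,0.004,0.012,0.012,-0.073,0.15,-0.004,0.004,0.012,0.012,-0.073,0.22,-0.004,0.004,0.012,0.012,-0.073,0.25,-0.004,0.004,0.012,0.012,-0.073,0.25,-0.004,0.004,0.012,0.012,-0.073,0.25,-0.004,0.004,0.012],
)

```text
time: 21.1
position: [0.5222, 0.1859, 0.0628]
ee_rot: [[1.0, -0.0, 0.001], [-0.0, -1.0, 0.001], [0.001, -0.001, -1.0]]
force: [0.3, 0.3, -0.1]
finger_gap: 0.0189
```

```bash
sed -i 's/\*\.025$/*float(sys.argv[4])/' ls.py; python3 ls.py 19 360 212 .009; python3 mv.py .5215 .186 .056 0
```

```text
21.1 [0.5222 0.1859 0.0628] [ 0.3  0.3 -0.1]
tip pred crop [0.5222 0.1859 0.0538] [392. 283.]
t 21.15 p [0.5222 0.1861 0.063 ] yaw 0.0 tilt [0.07 0.05] F [0.7 0.3 0.1] M [0.08 0.02 0.  ] gap 0.0193
-> [-0.003, 0.0005, 0.028, -0.001, -0.0015, 0.0001]
```

View pics/l19.png

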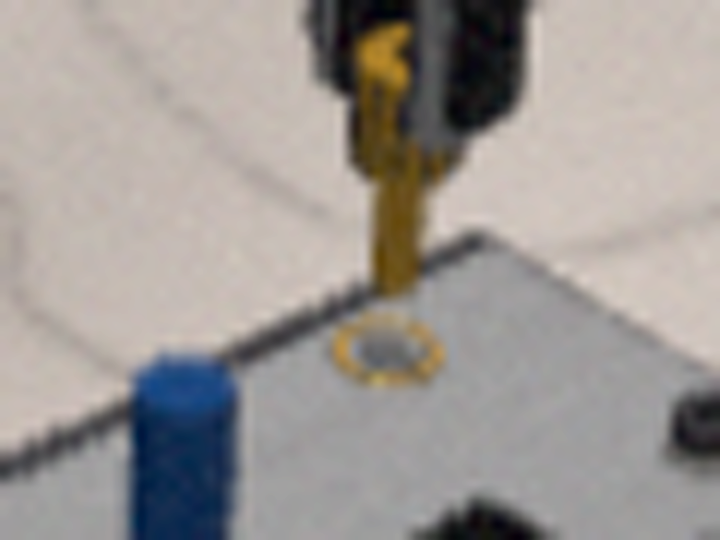

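```bash
python3 - <<'E'
from h import *
S=np.load('pics/scene19.npy',allow_pickle=True).item()
f=lambda p:((np.array(proj(S,p))+[.32,.52]-[330,189])*12).round(1)
print(f([.5222,.1859,.0538]),f([.5222,.1859,.038]),f([.5212,.1859,.038]),f([.5222,.1849,.038]))
# axis of shank in raw image
fr=S['frame'].astype(int); 
for v in range(200,222): 
    r=fr[v,355:370]; w=np.clip(r[:,0]-r[:,2]-25,0,None); print(v,round((w*np.arange(355,370)).sum()/max(w.sum(),1),2),w.sum(),w.tolist())
E
```

```text
[391.6 283.6] [386.8 348.2] [383.4 346. ] [383.2 349.9]
200 361.17 70 [0, 0, 0, 0, 0, 17, 24, 29, 0, 0, 0, 0, 0, 0, 0]
201 361.96 89 [0, 0, 0, 0, 0, 22, 15, 21, 7, 24, 0, 0, 0, 0, 0]
202 363.19 132 [0, 0, 0, 0, 0, 10, 20, 24, 15, 31, 8, 24, 0, 0, 0]
203 363.18 134 [0, 0, 0, 0, 0, 0, 35, 16, 21, 38, 0, 24, 0, 0, 0]
204 362.96 119 [0, 0, 0, 0, 0, 0, 13, 33, 32, 33, 3, 5, 0, 0, 0]
205 362.77 128 [0, 0, 0, 0, 0, 0, 18, 38, 34, 31, 7, 0, 0, 0, 0]
206 362.74 124 [0, 0, 0, 0, 0, 0, 18, 35, 37, 29, 5, 0, 0, 0, 0]
207 362.62 128 [0, 0, 0, 0, 0, 0, 20, 37, 44, 26, 1, 0, 0, 0, 0]
208 362.54 113 [0, 0, 0, 0, 0, 0, 20, 35, 37, 19, 2, 0, 0, 0, 0]
209 362.48 114 [0, 0, 0, 0, 0, 0, 25, 30, 38, 21, 0, 0, 0, 0, 0]
210 362.35 136 [0, 0, 0, 0, 0, 0, 38, 38, 34, 26, 0, 0, 0, 0, 0]
211 362.45 134 [0, 0, 0, 0, 0, 0, 30, 41, 36, 27, 0, 0, 0, 0, 0]
212 362.48 91 [0, 0, 0, 0, 0, 0, 11, 36, 33, 11, 0, 0, 0, 0, 0]
213 362.22 23 [0, 0, 0, 0, 0, 0, 0, 18, 5, 0, 0, 0, 0, 0, 0]
214 0.0 0 [0, 0, 0, 0, 0, 0, 0, 0, 0, 0, 0, 0, 0, 0, 0]
215 360.91 33 [0, 0, 0, 0, 0, 14, 8, 11, 0, 0, 0, 0, 0, 0, 0]
216 361.68 90 [0, 0, 0, 17, 24, 2, 0, 0, 0, 26, 21, 0, 0, 0, 0]
217 360.29 80 [0, 0, 0, 55, 0, 0, 0, 0, 0, 0, 17, 8, 0, 0, 0]
218 361.63 108 [0, 0, 0, 59, 0, 0, 0, 0, 0, 0, 0, 49, 0, 0, 0]
219 361.87 101 [0, 0, 0, 24, 27, 0, 0, 0, 0, 1, 34, 15, 0, 0, 0]
220 362.08 119 [0, 0, 0, 0, 0, 14, 34, 28, 24, 10, 9, 0, 0, 0, 0]
221 0.0 0 [0, 0, 0, 0, 0, 0, 0, 0, 0, 0, 0, 0, 0, 0, 0]
```

move_arm(
  series=[-0.001,0,0.028,-0.001,-0.001,0,-0.001,0,0.04,-0.001,-0.001,0,-0.001,0,0.048,-0.001,-0.001,0,-0.001,0,0.056,-0.001,-0.001,0,-0.001,0,0.064,-0.001,-0.001,0,-0.001,0,0.068,-0.001,-0.001,0],
)

```text
time: 21.9
position: [0.522, 0.1861, 0.0458]
ee_rot: [[1.0, 0.0, 0.0], [0.0, -1.0, -0.0], [0.0, 0.0, -1.0]]
force: [0.4, 0.4, -0.4]
finger_gap: 0.0191
```

move_arm(
  series=[-0.001,0,0.005,0,0,0,-0.001,0,0.01,0,0,0,-0.001,0,0.015,0,0,0,-0.001,0,0.02,0,0,0],
)

```text
time: 22.4
position: [0.5218, 0.1861, 0.0408]
ee_rot: [[1.0, 0.0, 0.0], [0.0, -1.0, -0.0], [0.0, 0.0, -1.0]]
force: [-0.6, 0.2, -1.4]
finger_gap: 0.0194
```

move_arm(
  series=[0,0,0.005,0,0,0,0,0,0.01,0,0,0,0,0,0.015,0,0,0],
)

```text
time: 22.78
position: [0.5217, 0.1861, 0.0369]
ee_rot: [[1.0, 0.0, 0.0], [0.0, -1.0, -0.0], [0.0, 0.0, -1.0]]
force: [1.1, -0.8, -0.9]
finger_gap: 0.019
```

Tip is at 0.028 with no load, so it has passed into the base hole. Continuing down.

move_arm(
  series=[0,0,0.006,0,0,0,0,0,0.012,0,0,0,0,0,0.018,0,0,0,0,0,0.024,0,0,0],
)

```text
time: 23.28
position: [0.5217, 0.1861, 0.0308]
ee_rot: [[1.0, 0.0, 0.0], [0.0, -1.0, -0.0], [0.0, 0.0, -1.0]]
force: [-0.8, -0.9, -0.2]
finger_gap: 0.0194
```

move_arm(
  series=[0,0,0.006,0,0,0,0,0,0.012,0,0,0,0,0,0.018,0,0,0,0,0,0.024,0,0,0,0,0,0.028,0,0,0],
)

```text
time: 23.9
position: [0.5217, 0.1861, 0.0237]
ee_rot: [[1.0, 0.0, 0.0], [0.0, -1.0, -0.0], [0.0, 0.0, -1.0]]
force: [0.6, 0.1, -0.3]
finger_gap: 0.0187
```

move_arm(
  series=[0,0,0.006,0,0,0,0,0,0.012,0,0,0,0,0,0.018,0,0,0,0,0,0.02,0,0,0],
)

```text
time: 24.4
position: [0.5216, 0.186, 0.0186]
ee_rot: [[1.0, 0.0, 0.0], [0.0, -1.0, -0.0], [0.0, 0.0, -1.0]]
force: [-0.6, 0.8, -2.0]
finger_gap: 0.0191
```

move_arm(
  series=[0,0,0.003,0,0,0,0,0,0.006,0,0,0],
)

```text
time: 24.65
position: [0.5217, 0.1861, 0.0171]
ee_rot: [[1.0, 0.0, 0.0], [0.0, -1.0, -0.0], [0.0, 0.0, -1.0]]
force: [-0.5, 0.0, 4.8]
finger_gap: 0.0192
```

move_arm(
  series=[0,0,0.002,0,0,0,0,0,0.002,0,0,0],
)

```text
time: 24.9
position: [0.5217, 0.1861, 0.017]
ee_rot: [[1.0, -0.0, 0.0], [-0.0, -1.0, -0.0], [0.0, 0.0, -1.0]]
force: [-2.3, -0.8, 5.1]
finger_gap: 0.019
```

move_arm(
  series=[0,0,0,0,0,0,0,0,0,0,0,0,0,0,0,0,0,0],
  jaw=0.45,
)

```text
time: 25.28
position: [0.5217, 0.1861, 0.017]
ee_rot: [[1.0, 0.0, 0.0], [0.0, -1.0, -0.0], [0.0, 0.0, -1.0]]
force: [-0.1, 0.9, -0.1]
finger_gap: 0.0385
```

move_arm(
  series=[0,0,-0.06,0,0,0,0,0,-0.2,0,0,0,0,0,-0.4,0,0,0,0,0,-0.6,0,0,0,0,0,-0.6,0,0,0],
)

```text
time: 25.9
position: [0.5254, 0.1874, 0.1727]
ee_rot: [[1.0, -0.0, 0.01], [-0.0, -1.0, 0.004], [0.01, -0.004, -1.0]]
force: [-0.8, 0.7, -0.2]
finger_gap: 0.0386
```

```bash
python3 ls.py 20 360 225 .009; python3 mv.py .45 .186 .17 0
```

```text
25.9 [0.5254 0.1874 0.1727] [-0.8  0.7 -0.2]
tip pred crop [0.5255 0.1875 0.1637] [ 446. -348.]
t 25.95 p [0.5235 0.1868 0.1701] yaw -0.0 tilt [0.31 0.13] F [-0.5 -0.4 -0.6] M [-0.05 -0.01 -0.02] gap 0.0384
-> [-0.294, 0.0031, -0.0012, -0.0029, -0.0069, -0.0001]
```

View pics/l20.png

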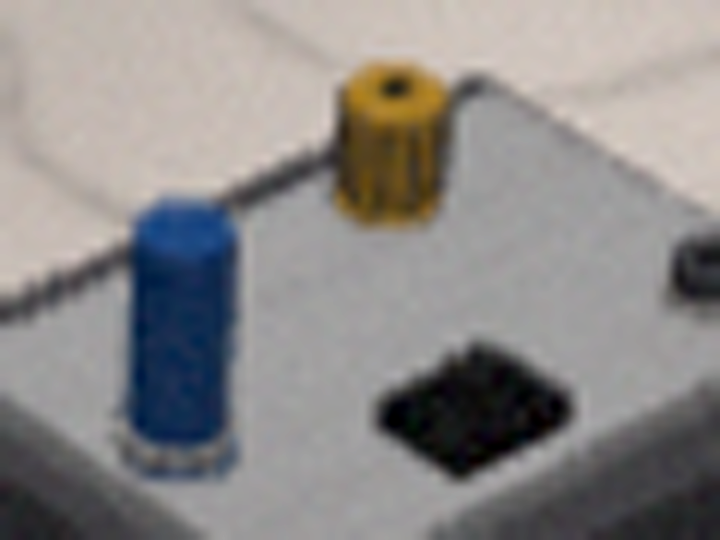

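```bash
python3 - <<'E'
from h import *
S=np.load('pics/scene20.npy',allow_pickle=True).item()
for p in([.5217,.186,.064],[.5217,.186,.068],[.5563,.0962,.089],[.5563,.0962,.093]): print(p,((np.array(proj(S,p))+[.32,.52]-[330,202]+.5)*12).round())
E
python3 - <<'E'
from station import *
hand_in()
E
```

```text
[0.5217, 0.186, 0.064] [399.  90.]
[0.5217, 0.186, 0.068] [401.  73.]
[0.5563, 0.0962, 0.089] [188. 224.]
[0.5563, 0.0962, 0.093] [189. 206.]
the job is handed in; nothing more can be done
```

The drift pin and the brass bolt are both fully home, released and standing upright, and the job is handed in at about 26 s of the 61 s allowed. `hand_in()` reported no verdict.

- **Drift pin:** I found the blue-ringed hole by camera and lowered the tip about 5 mm into it without contact. I then dragged the plate into line at about 4–5 N and worked the pin down. The collar met the plate at the expected height, where the measured vertical force rose to about 7 N.
- **Bolt:** It slid in with almost no load, and the head met the plate at the expected height with about 5 N.
- **Last picture:** Both heads sit flat on the plate. Their tops are within about 1 mm of the height they should have when seated: bolt at crop pixel (395, 88) against (399, 90) predicted, drift at (185, 225) against (188, 224). The gripper was well clear.
- **Load on the fixture:** The wrist force showed no more than about 8 N at the end of any insertion move, well under the 40 N limit.
- **Bystanders:** The arm never went near the dish, mouse or caliper. The gauge pin was not touched as far as I could see, but I did not measure any of the four again at the end.

**Disagreement:** in the pictures the fingertips stood about 2–3 cm higher than the reported TCP. I therefore set the grasp heights by eye instead of from the stated geometry, and both grips held.

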